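# Set the sizing gauge to its master and lock it

## Task

Set the sizing gauge on the bench to the white master: slide the master along the bed, without lifting it, fully home against the steel anvil and both dowel pins, close the sliding jaw up against it, and turn the brass knurled thumbscrew clockwise until it seats - stop once it goes firm, do not force it. Then take the master out from between the jaws without shifting the setting and lay it gently, flat, in the empty compartment of its wooden case. Leave everything else on the bench where it is.

Things in the scene. Friction and masses are not known exactly. Their poses are not given: they have to be found in the camera images.
- gauge: The sizing gauge, fixed to the bench: green base with a flat dark steel bed, 110 mm (x) by 270 mm (y), bed top 22 mm above the bench. Origin: centre of the underside, on the bench; x across the bed, y along it, z up. Anvil and two dowels at its -y end, jaw (travelling along y at x = 0) at its +y end.
- anvil (a point): Middle of the fixed steel anvil's measuring face at bed level (gauge x 0, y -105 mm; axes as the gauge); the face looks to the gauge's +y. The anvil is 52 mm wide (x -24 to +28), 25 mm thick and 22 mm high above the bed.
- dowels (a point): Bed-level point midway between the two upright steel dowel pins, 7 mm diameter, 10 mm high above the bed, at gauge x +17.5 mm, y -97 and -43 mm. The master's long +x side rests against both. Between the pins are 47 mm of free space for a finger. Axes as the gauge.
- home (a point): The point on the bed (gauge x 0, y -70 mm, z 22 mm; axes as the gauge) where the centre of the master's underside lies when the master is fully home: one end against the anvil, one long side against both dowels.
- master: The white ceramic master: a plain block 28 mm (x) by 70 mm (y) by 12 mm (z), 140 g or so (hidden, 110 to 180 g). Origin: centre of its underside. It starts flat on the bed between anvil and jaw, clear of the anvil and the pins and askew. When home its y axis runs along the gauge's y.
- jaw (a joint): The sliding jaw, an aluminium block 48 mm (gauge x) by 45 mm (y) by 24 mm high on the bed. Value in m: 0 = gap of 145 mm between anvil and jaw; it grows as the jaw closes (gap = 0.145 - value); it touches the home master at 0.075. Starts at 0 to 0.015. Its gib drags with about 8 N, and it stays where it is left.
- jaw_back (a point): Centre of the jaw's outer end face (its +y face in the gauge's axes, 45 mm behind the measuring face, 12 mm above the bed): the place to push it closed, towards the gauge's -y. Axes as the gauge.
- thumbscrew (a joint): Turn of the thumbscrew's threaded shank in rad; grows clockwise seen from above (tightening). Starts at 0 to 1.1, turns against an even drag of about 0.08 N m, and stops dead at 2.8, where the screw is seated. It stays where it is left.
- windup (a joint): Wind-up in rad of the knurled knob on its shank (tightening +), a spring of 0.6 N m per rad: about 0.13 while the screw runs freely under the fingers, then, once the shank is seated, it grows as the knob is turned on and the resistance rises (firm from 0.2 on); back to 0 when let go of. More than 0.7 (0.42 N m) is forcing the screw.
- knob (a point): Point on the thumbscrew's axis at mid height of its knurled brass knob, where to grip: 65 mm above the bench. Knob 26 mm in diameter, 16 mm high (57 to 73 mm above the bench), upright on the middle of the jaw, whose top is 46 mm above the bench; a red dot on it shows how it turns. It travels with the jaw.
- case: The masters' wooden case, fixed: a shallow tray 154 mm (x) by 106 mm (y), dark red felt floor 7 mm above the bench, rim and middle divider 5 mm thick, 12 mm above the bench. Origin: centre of the underside. Two compartments, each 70 mm (x) by 96 mm (y), side by side along x; the +x one holds the short blue master. It stands left or right of the gauge.
- slot (a point): Middle of the felt floor of the empty compartment (case x -37 mm, 7 mm above the bench; axes as the case). The master's long side goes along the case's y.
- blue_master: Bystander: a short blue master block, 28 by 40 by 12 mm, lying in the case's other compartment; origin under its centre.
- dop_block: Bystander: a wooden block with a brass band, 105 by 66 by 36 mm, full of dop sticks with stones, 61 mm high in all; on the other side of the gauge than the case; origin under its centre.
- loupe: Bystander: a folding loupe lying flat, about 72 by 31 by 13 mm; origin under the middle of its case.
- dial_calliper: Bystander: a hand dial calliper lying flat, dial 56 mm in diameter, about 95 mm long, 14 mm high; origin under the dial's centre.
- dish: Bystander: a steel dish of cut stones, 104 mm in diameter, 30 mm high; origin under its centre.
- canister: Bystander: a dark steel canister with a brass cap, 71 mm in diameter, 158 mm high; origin under its centre.
- tweezers: Bystander: steel tweezers lying flat, 125 mm long, 9 mm high; origin under their middle.
Things that resemble listed ones, but are neither listed nor needed, are in the scene too. There is more than one size of the case; the one meant has the size given above.

How it is judged:
By the outcome, as a careful person would: the job done as asked, in the order asked, and still so for the second after the job is handed in, with the robot touching nothing.
It also fails if it takes over 72 s, if anything falls off the work surface, if the arm or the gripper's body presses on something with over 40 N, if the wrist force passes 120 N, or if a joint passes its speed limit or range.

## Robot

A 6-joint arm with a two-finger parallel gripper is mounted at the origin on the work surface. World frame = base frame: x ahead of the robot, y to its left, z up, the work surface at z = 0. Lengths are in mm, angles in rad, forces in N, time in s.
With the tool pointing down it reaches from about 225 to 725 mm from the base axis. Payload 3.1 kg.
Tool frame: the origin (TCP) lies on the centre line of the jaws, within the pads' length; the fingertips stand ctrl.finger_overhang ahead of it and the grasp point (between the pads) lies 11 mm behind it (ctrl.finger_overhang is the distance from the TCP to the fingertips, in mm); z points along the fingers, y is the line along which they close (so a half turn about z gives the same grasp; the last joint's range is limited). The gripper opens to 85 mm and grips with 20 to 120 N. Pads are 22 mm wide; open, the fingers measure 114 mm over their backs; the gripper's body (76 mm by 85 mm) begins 54 mm behind the grasp point. The pads swing forward as they close: fully open they stand 13 mm farther back than shut.
Start: joints at [1.07, 0.048, 0.099, 1.622, 0, 1.443], TCP at [191.224, 488.928, 239.312] pointing down, gripper open.
Joint ranges: [-2.91, 2.91], [-0.99, 1.94], [-1.21, 1.42], [-2.12, 2.29], [-1.49, 1.47], [-3.14, 3.14]. Speed limits (rad/s): [2.79, 2.79, 3.14, 3.14, 3.14, 3.14].

## Interface

Orientations are given as a unit quaternion [x, y, z, w].
In Python, from plant import ctrl gives the robot as it stands.
- The arm moves only by the tool play_rows, never from a script. Its argument "motion" is a list of rows, each an object with "hand": the closure, from -1 (fully open) to 1 (shut); "offset": the shift along the tool's x, y, z in m, a list of three; "delta_rot": the turn, a rotation vector about the tool's x, y, z in degrees, a list of three. A call has 1 to 5 rows; each row shifts and turns the commanded pose from where the row before left it, along the tool's axes as they then stand; what a row does not reach is not made up. A row lasts 1/12 s, in which the tool goes at most 41.7 mm and 7.16 degrees, less where a joint would pass 70% of its speed; a pose out of reach is approached as far as the arm can. A call with a gripper value outside its range is refused whole. The fingers move at their own pace and stop on an object; "newtons" is the grip in N (left out, the last holds). Time passes only in rows, so rows that do not move let the fingers close. It gives the time, the measured TCP pose, the force, the opening and the grip force at its end, in the units of the state.
- ctrl.state(): the state, without advancing time (a new reading comes with each control period).
- ctrl.get_image(name): name is "scene" or "top" or "wrist"; returns (picture, depth): 384x512x3 uint8, red, green, blue; 384x512 float32, mm along the optical axis (not along the pixel's ray), 0 where there is no reading.
- ctrl.get_calibration(name): a dict with "K" (3x3 intrinsics, pixels), "k1" (the pictures are not rectified: a ray, as slopes to the right and down, at radius r is drawn at 1 + k1 r^2 times it, then the intrinsics apply), "pose" (4x4, takes a point from camera to world coordinates). Camera axes: x right, y up, looking along -z (the intrinsics and any distortion apply to the point x, -y, -z); pixel columns grow to the right and rows downward; lengths in mm; the calibration is good to about 2 mm. A picture is of the moment at which its call begins: read the wrist's pose just before it. get_calibration takes no time and is no camera call; for the wrist camera it gives the pose at the moment of the call.
- ctrl.finish_job(): hands the job in; it is judged then, once.
Trained networks look in the newest picture that a camera, given by its name, has taken for a name from the list of things; names that differ only in an ending like _2 or _b are one class to them, and where a whole thing is asked for, a point or a joint stands for the part that bears it (a point fixed in the world has none). Each returns a list of dicts, best first, with "score" (0 to 1); they miss things now and then, are a little off and sometimes report something else, mostly with a low value. They report only what shows in the picture. A call takes as long as a camera call. They do not tell look-alikes from the thing itself.
- ctrl.find_in(name, camera): "point" ([x, y, z] in mm, in world coordinates, good to about 4 mm: the middle of the surface that is visible of it).
- ctrl.masks_of(name, camera): "region" (384x512 bool, what is visible of it).
The state is a dict: "time": time; "q": joint angles; "qd": joint speeds; "joint_efforts": joint torques, N m; "position": TCP position; "tcp_rot": TCP orientation; "contact_force": force on the tool from outside, world axes, zero at the start; "torque": the same for the moment, N m; "grip_width": opening from 0.0 (shut) to 1.0 (fully open); "grip_force": force on a finger pad.
Only numpy, scipy, OpenCV 4.12 (cv2) and the standard library are available. Lean on these libraries where they do the work, as an engineer would, in place of code of your own. Each camera call takes 0.05 s, during which the arm holds its last target. There are 200 camera calls.

## Working session

There is one attempt and no reset: what is moved stays moved. The work goes in short steps, Python scripts to look and compute and a tool call to move; the robot and the scene stay as the last step left them, time stands still between calls to the robot, and variables do not carry over. Pictures are saved under pics/ and viewed, at most 11 in all, crops included, and the job is handed in when it is done.

Besides the shell and the picture viewer there is one more tool, called as name(argument=value, ...) on one line, values as JSON. play_rows: Moves the arm, as the interface text tells. Its arguments: {"type":"object","properties":{"motion":{"type":"array"},"newtons":{"type":"number"}},"required":["motion"]}

```bash
ls; mkdir -p pics; python3 - <<'E'
from plant import ctrl
import cv2,numpy as np
s=ctrl.state();print(s, ctrl.finger_overhang)
for c in("scene","top"):
    im,d=ctrl.get_image(c);cv2.imwrite(f"pics/{c}0.png",im[:,:,::-1])
    k=ctrl.get_calibration(c);print(c,k)
    for n in("gauge","master","jaw","knob","case","blue_master","anvil","dop_block"):
        try: print(n,[(np.round(r["point"]),round(r["score"],2)) for r in ctrl.find_in(n,c)][:4])
        except Exception as e: print(n,e)
E
```

```text
pics
{'time': 0.0, 'q': array([1.07022010e+00, 4.87750944e-02, 9.75711863e-02, 1.62198983e+00,
       1.92955508e-05, 1.44302603e+00]), 'qd': array([-0.00094674, -0.00025682,  0.00034019, -0.00119192,  0.00064061,
        0.00248875]), 'joint_efforts': array([ 2.32007451e-04, -3.38784027e+01,  3.20012891e+01,  2.03631353e-02,
       -7.75522426e-05,  3.37551320e-06]), 'position': array([190.92431103, 488.41381352, 238.09111197]), 'tcp_rot': array([ 1.85325257e-01,  9.82676504e-01, -1.13705071e-03, -3.79612080e-04]), 'contact_force': array([-0.36285525,  0.48403321,  0.6740239 ]), 'torque': array([0.03331458, 0.01711693, 0.04959202]), 'grip_force': 0.0, 'grip_width': 1.0004606372428337} 8.0
scene {'K': array([[449.87217776,   0.        , 264.54309247],
       [  0.        , 449.87217776, 197.03264728],
       [  0.        ,   0.        ,   1.        ]]), 'k1': 0.040544560090908274, 'pose': array([[-3.66801756e-01, -7.43961681e-01,  5.58549450e-01,
         1.15209606e+03],
       [ 9.30298377e-01, -2.94095740e-01,  2.19209092e-01,
         2.51629366e+02],
       [ 1.18384939e-03,  6.
[... 1171 characters left out ...]
}
gauge [(array([559.,  -1.,  20.]), 0.92), (array([552.,  40.,  50.]), 0.56)]
master [(array([525., -73.,  35.]), 0.7), (array([559.,  37.,  46.]), 0.36)]
jaw [(array([553.,  40.,  48.]), 0.75), (array([473., 305.,   7.]), 0.28)]
knob [(array([ 790., -169.,    9.]), 0.67), (array([ 508., -315.,   41.]), 0.4)]
case [(array([470., 312.,  10.]), 0.92), (array([231., 378.,   8.]), 0.79), (array([554.,  -1.,  21.]), 0.44)]
blue_master [(array([512., 311.,  17.]), 0.43), (array([744., 206., 159.]), 0.43), (array([366., -69.,   7.]), 0.22)]
anvil [(array([547.,  -4.,  25.]), 0.74), (array([559.,  36.,  48.]), 0.51), (array([ 649., -386.,   15.]), 0.44)]
dop_block [(array([551.,  -0.,  23.]), 0.6)]
```

```bash
python3 - <<'E'
import cv2
a=cv2.imread("pics/top0.png");b=cv2.imread("pics/scene0.png")
cv2.imwrite("pics/top0b.png",cv2.resize(a,(800,600),interpolation=cv2.INTER_CUBIC))
cv2.imwrite("pics/scene0b.png",cv2.resize(b,(800,600),interpolation=cv2.INTER_CUBIC))
E
```

```text
(no output)
```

View pics/top0b.png

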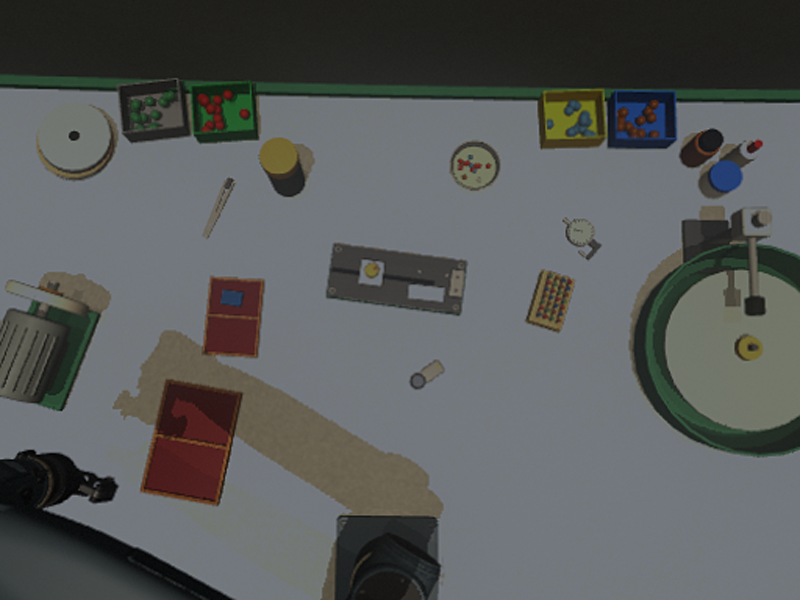

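View pics/scene0b.png

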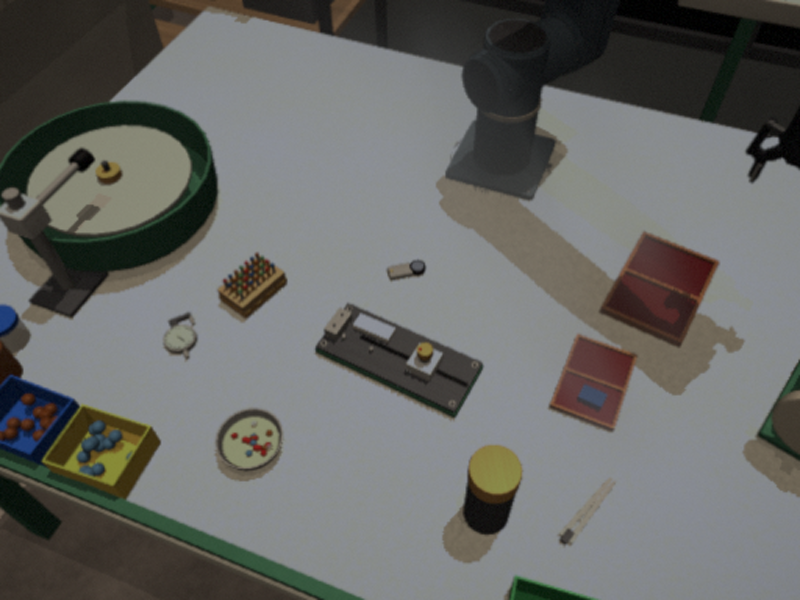

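Top view (800x600 view): the gauge is at (397,280). Its anvil is at right (457,283), the master at (427,292), the dowels at (418,270) and (447,275), and the knob at (371,269).

There are two cases: a small one at (233,317) with a blue block in its upper half, and a larger empty one at (192,442). The small one measures about 155x107 mm at 2 mm/px, so it fits the description. Its lower compartment (232,335) is the empty slot.

Next I'll move over the gauge and look from near.

```bash
cat > h.py <<'E'
import numpy as np,cv2
from plant import ctrl
from scipy.spatial.transform import Rotation as R
def px2w(cam,uv,z,cal=None):
    c=cal or ctrl.get_calibration(cam);K,k=c["K"],c["k1"];P=c["pose"]
    uv=np.atleast_2d(np.float64(uv))
    n=cv2.undistortPoints(uv[:,None],K,np.array([k,0,0,0.]))[:,0]
    d=np.c_[n[:,0],-n[:,1],-np.ones(len(n))]@P[:3,:3].T
    o=P[:3,3];return o+d*((z-o[2])/d[:,2])[:,None]
def rect(mask,z,cam,cal=None):
    """min-area rect of mask in world at height z: centre, sides, angle of long side"""
    m=mask.astype(np.uint8);cs=cv2.findContours(m,cv2.RETR_EXTERNAL,cv2.CHAIN_APPROX_NONE)[0]
    c=max(cs,key=cv2.contourArea)[:,0]
    w=px2w(cam,c,z,cal)[:,:2].astype(np.float32)
    b=cv2.boxPoints(cv2.minAreaRect(w));e1=b[1]-b[0];e2=b[2]-b[1]
    L=e1 if np.hypot(*e1)>np.hypot(*e2) else e2
    return b.mean(0),sorted([np.hypot(*e1),np.hypot(*e2)]),np.degrees(np.arctan2(L[1],L[0]))%180
def tool():
    s=ctrl.state();M=R.from_quat(s["tcp_rot"]).as_matrix()
    return s["position"],M,np.degrees(np.arctan2(M[1,1],M[0,1]))
def off(target):
    p,M,y=tool();return np.round(M.T@(np.array(target)-p),1)
E
python3 - <<'E'
from h import *
ctrl.get_image("top")
for n,z in(("gauge",22),("case",12),("master",34)):
    for r in ctrl.masks_of(n,"top")[:2]: print(n,r["score"],rect(r["region"],z,"top"))
print(tool());c=ctrl.get_calibration("wrist")
p,M,_=tool();print("cam in tool",M.T@(c["pose"][:3,3]-p),M.T@c["pose"][:3,:3],c["K"])
print(off([545,-20,238]))
E
```

```text
gauge 0.74 (array([549.9898  , -14.413834], dtype=float32), [np.float32(115.05138), np.float32(271.77765)], np.float32(83.649185))
case 0.94 (array([228.7229, 374.8673], dtype=float32), [np.float32(158.97119), np.float32(217.24284)], np.float32(169.88417))
case 0.61 (array([472.17358, 306.40726], dtype=float32), [np.float32(109.49479), np.float32(154.71931)], np.float32(177.29634))
master 0.73 (array([521.70087, -71.26207], dtype=float32), [np.float32(29.446344), np.float32(70.33888)], np.float32(85.63657))
master 0.35 (array([771.4828 , 215.48013], dtype=float32), [np.float32(72.49798), np.float32(123.369545)], np.float32(27.517374))
(array([191.20377608, 488.91603777, 239.28281211]), array([[-9.31317264e-01,  3.64208941e-01, -3.60549742e-05],
       [ 3.64208942e-01,  9.31317262e-01, -6.52310151e-05],
       [ 9.82090096e-06, -7.38823145e-05, -9.99999997e-01]]), np.float64(68.64109225848979))
cam in tool [  80.65080979   -0.76144441 -135.89632831] [[ 7.94808208e-04  9.48460905e-01  3.16893169e-01]
 [ 9.99999620e-01 -6.40282688e-04 -5.91760338e-04]
 [-3.58360335e-04  3.16893519e-01 -9.48461053e-01]] [[344.08930478   0.         260.04136051]
 [  0.         344.08930478 192.74430396]
 [  0.           0.           1.        ]]
[-514.8 -345.1    1.3]
```

play_rows(motion=[{"hand":-1,"offset":[-0.0336,-0.0211,0],"delta_rot":[0,0,0]},{"hand":-1,"offset":[-0.0336,-0.0211,0],"delta_rot":[0,0,0]},{"hand":-1,"offset":[-0.0336,-0.0211,0],"delta_rot":[0,0,0]},{"hand":-1,"offset":[-0.0336,-0.0211,0],"delta_rot":[0,0,0]},{"hand":-1,"offset":[-0.0336,-0.0211,0],"delta_rot":[0,0,0]}])

```text
time: 1.52
position: [309.9, 328.1, 239.4]
tcp_rot: [0.185, 0.983, 0.0, 0.0]
contact_force: [2.4, 0.5, 0.3]
grip_width: 0.999
grip_force: 0.0
```

play_rows(motion=[{"hand":-1,"offset":[-0.0336,-0.0211,0],"delta_rot":[0,0,0]},{"hand":-1,"offset":[-0.0336,-0.0211,0],"delta_rot":[0,0,0]},{"hand":-1,"offset":[-0.0336,-0.0211,0],"delta_rot":[0,0,0]},{"hand":-1,"offset":[-0.0336,-0.0211,0],"delta_rot":[0,0,0]},{"hand":-1,"offset":[-0.0336,-0.0211,0],"delta_rot":[0,0,0]}])

```text
time: 1.93
position: [428.2, 168.3, 239.6]
tcp_rot: [0.185, 0.983, 0.0, 0.0]
contact_force: [-0.4, 0.9, 0.2]
grip_width: 1.001
grip_force: 0.0
```

play_rows(motion=[{"hand":-1,"offset":[-0.0336,-0.0211,0],"delta_rot":[0,0,0]},{"hand":-1,"offset":[-0.0336,-0.0211,0],"delta_rot":[0,0,0]},{"hand":-1,"offset":[-0.0336,-0.0211,0],"delta_rot":[0,0,0]},{"hand":-1,"offset":[-0.0336,-0.0211,0],"delta_rot":[0,0,0]},{"hand":-1,"offset":[-0.0336,-0.0211,0],"delta_rot":[0,0,0]}])

```text
time: 2.35
position: [546.2, 8.7, 239.4]
tcp_rot: [0.186, 0.983, 0.0, 0.0]
contact_force: [0.7, 1.1, 0.8]
grip_width: 0.998
grip_force: 0.0
```

play_rows(motion=[{"hand":-1,"offset":[0,0,0],"delta_rot":[0,0,7]},{"hand":-1,"offset":[0,0,0],"delta_rot":[0,0,7]},{"hand":-1,"offset":[0,0,0],"delta_rot":[0,0,7]},{"hand":-1,"offset":[0,0,0],"delta_rot":[0,0,7]},{"hand":-1,"offset":[0,0,0],"delta_rot":[0,0,7]}])

```text
time: 2.77
position: [545.4, 10.3, 239.2]
tcp_rot: [0.475, 0.88, -0.0, -0.0]
contact_force: [0.7, 1.2, -0.5]
grip_width: 1.001
grip_force: 0.0
```

play_rows(motion=[{"hand":-1,"offset":[0,0,0],"delta_rot":[0,0,7]},{"hand":-1,"offset":[0,0,0],"delta_rot":[0,0,7]},{"hand":-1,"offset":[0,0,0],"delta_rot":[0,0,7]},{"hand":-1,"offset":[0,0,0],"delta_rot":[0,0,7]},{"hand":-1,"offset":[0,0,0],"delta_rot":[0,0,7]}])

```text
time: 3.18
position: [545.3, 10.6, 239.3]
tcp_rot: [0.718, 0.697, -0.0, -0.0]
contact_force: [0.5, 0.8, -0.1]
grip_width: 1.0
grip_force: 0.0
```

play_rows(motion=[{"hand":-1,"offset":[0,0,0],"delta_rot":[0,0,5]},{"hand":-1,"offset":[0,0,0],"delta_rot":[0,0,0]}])

```text
time: 3.35
position: [545.3, 10.6, 239.3]
tcp_rot: [0.746, 0.666, -0.0, 0.0]
contact_force: [-0.4, 0.5, 0.1]
grip_width: 1.0
grip_force: 0.0
```

```bash
python3 - <<'E'
from h import *
print(tool()[0],tool()[2])
cal=ctrl.get_calibration("wrist");im,d=ctrl.get_image("wrist")
np.savez("w1.npz",im=im,d=d,pose=cal["pose"],K=cal["K"],k1=cal["k1"])
cv2.imwrite("pics/w1.png",cv2.resize(im[:,:,::-1],(800,600),interpolation=cv2.INTER_CUBIC))
for n,z in(("gauge",22),("master",34),("jaw",46),("knob",73)):
    for r in ctrl.masks_of(n,"wrist")[:2]: print(n,round(r["score"],2),rect(r["region"],z,"wrist",cal))
    for r in ctrl.find_in(n,"wrist")[:2]: print("   ",n,round(r["score"],2),np.round(r["point"],1))
E
```

```text
[545.34412867  10.56883511 239.30351703] -6.441562363192649
gauge 0.83 (array([553.4837  , -18.316605], dtype=float32), [np.float32(107.63518), np.float32(280.04636)], np.float32(83.077774))
gauge 0.26 (array([561.2248 ,  34.66469], dtype=float32), [np.float32(48.989323), np.float32(51.061234)], np.float32(171.71773))
    gauge 0.94 [557.1  17.1  25.8]
master 0.62 (array([524.75903, -68.40584], dtype=float32), [np.float32(28.945707), np.float32(74.38401)], np.float32(83.71821))
    master 0.96 [521.6 -67.2  34.2]
    master 0.44 [558.4  18.9  21.8]
jaw 0.59 (array([560.95886,  38.46202], dtype=float32), [np.float32(45.931416), np.float32(46.521175)], np.float32(173.02498))
    jaw 0.66 [562.7  40.9  47.5]
knob 0.79 (array([560.71326,  38.97698], dtype=float32), [np.float32(24.737495), np.float32(25.700293)], np.float32(83.64171))
    knob 0.62 [561.7  42.6  73.5]
```

View pics/w1.png

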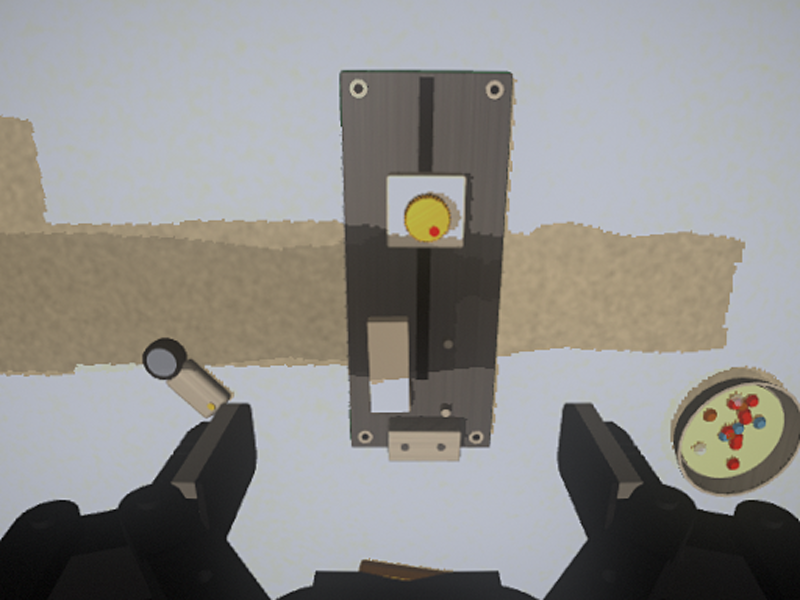

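The wrist view (800x600) shows these features:
- Gauge upright, with bed corners (341,72), (512,72), (490,446) and (352,446).
- Knob (428,218) with the red dot at (434,231).
- Master about (389,365), askew by a degree or two.
- Dowels (448,344) and (446,411).
- Anvil (424,445).

```bash
python3 - <<'E'
from h import *
w=np.load("w1.npz");cal=dict(pose=w["pose"],K=w["K"],k1=float(w["k1"]))
f=lambda u,v,z:px2w("wrist",[[(u+.5)*.64-.5,(v+.5)*.64-.5]],z,cal)[0]
for n,u,v,z in(("scr+y-x",358,89,22),("scr+y+x",494,90,22),("scr-y-x",365,437,22),("scr-y+x",476,437,22),("bed+y-x",341,72,22),("bed+y+x",512,72,22),("bed-y-x",352,446,22),("bed-y+x",490,446,22),
 ("dowA",448,344,32),("dowB",446,411,32),("anvTopL",388,432,44),("anvTopR",460,432,44),("knob",428,217,73),("dot",434,231,73),
 ("jawfront L",388,236,46),("jawfront R",464,236,46),("mtop far L",368,322,34),("mtop far R",408,319,34),("mtop near L",370,412,34),("mtop near R",410,412,34)):
    print(n,np.round(f(u,v,z)[:2],1))
# depth sanity
d=w["d"];print("depth z:",[ (ctrl.get_calibration("wrist")["pose"][2,3],d[int(v*.64),int(u*.64)]) for u,v in((330+60,200),(389,365))])
hsv=cv2.cvtColor(w["im"],cv2.COLOR_RGB2HSV)
# corners refined in 4x crop
cr=w["im"][190:300,205:330][:,:,::-1];cv2.imwrite("pics/w1c.png",cv2.resize(cr,None,fx=5,fy=5,interpolation=cv2.INTER_CUBIC))
E
```

```text
scr+y-x [527.4 114.5]
scr+y+x [611.1 104.8]
scr-y-x [ 498.3 -131.1]
scr-y+x [ 582.3 -140.6]
bed+y-x [518.3 125.7]
bed+y+x [623.  114.2]
bed-y-x [ 487.3 -138. ]
bed-y+x [ 592.4 -149.9]
dowA [567.2 -57.3]
dowB [ 561.3 -109.6]
anvTopL [ 518.7 -115. ]
anvTopR [ 569.5 -120.7]
knob [561.3  38.9]
dot [563.9  30.5]
jawfront L [536.   25.2]
jawfront R [583.  20.]
mtop far L [514.7 -34.3]
mtop far R [541.9 -35.1]
mtop near L [ 506.7 -103.2]
mtop near R [ 535.4 -106.4]
depth z: [(np.float64(375.17577582441453), np.float32(325.60016)), (np.float64(375.17577582441453), np.float32(372.43912))]
```

View pics/w1c.png

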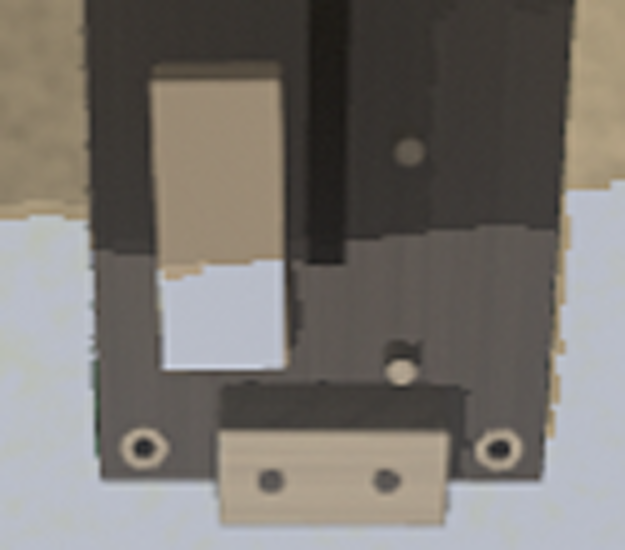

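Gauge frame: centre (555,-12.5), yaw -6.7°. The dowels, anvil and knob agree with it to about 1 mm. The master is at gauge (-23,-60), about 2° askew. With the present yaw, tool x is gauge y and tool y is gauge x.

Now I'll go down around the master.

play_rows(motion=[{"hand":-1,"offset":[-0.0174,-0.0022,0.032],"delta_rot":[0,0,0.25]},{"hand":-1,"offset":[-0.0174,-0.0022,0.032],"delta_rot":[0,0,0]},{"hand":-1,"offset":[-0.0174,-0.0022,0.032],"delta_rot":[0,0,0]},{"hand":-1,"offset":[-0.0174,-0.0022,0.032],"delta_rot":[0,0,0]},{"hand":-1,"offset":[-0.0174,-0.0022,0.032],"delta_rot":[0,0,0]}])

```text
time: 4.22
position: [524.3, -75.3, 78.1]
tcp_rot: [0.746, 0.665, 0.0, 0.0]
contact_force: [1.9, -0.7, 0.5]
grip_width: 0.999
grip_force: 0.0
```

play_rows(motion=[{"hand":-1,"offset":[0,0,0.015],"delta_rot":[0,0,0]},{"hand":-1,"offset":[0,0,0.015],"delta_rot":[0,0,0]},{"hand":-1,"offset":[0,0,0.01],"delta_rot":[0,0,0]},{"hand":-1,"offset":[0,0,0.005],"delta_rot":[0,0,0]},{"hand":-1,"offset":[0,0,0],"delta_rot":[0,0,0]}])

```text
time: 4.63
position: [523.7, -74.2, 33.2]
tcp_rot: [0.747, 0.665, -0.001, -0.001]
contact_force: [-0.1, -0.4, 0.1]
grip_width: 1.001
grip_force: 0.0
```

```bash
python3 - <<'E'
from h import *
print(tool()[0],tool()[2],off([524.1,-74.7,33]))
im,d=ctrl.get_image("wrist");cv2.imwrite("pics/w2.png",im[:,:,::-1])
E
```

```text
[523.67803892 -74.2235978   33.230876  ] -6.586787673168261 [-0.4  0.5  0.2]
```

View pics/w2.png

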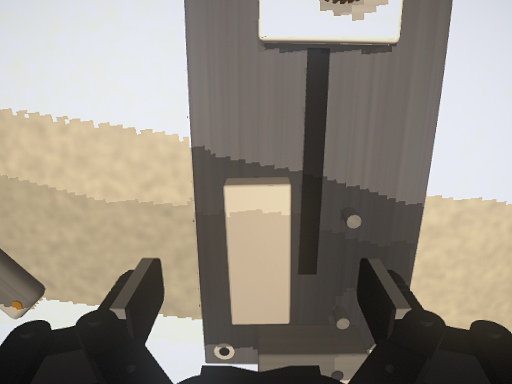

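The near view (512x384) shows the master spanning columns 225-290, rows 182-324, centred between the open fingers. The right finger lies between dowels (353,221) and (343,323). I'll close lightly.

play_rows(motion=[{"hand":1,"offset":[0,0,0],"delta_rot":[0,0,0]},{"hand":1,"offset":[0,0,0],"delta_rot":[0,0,0]},{"hand":1,"offset":[0,0,0],"delta_rot":[0,0,0]},{"hand":1,"offset":[0,0,0],"delta_rot":[0,0,0]},{"hand":1,"offset":[0,0,0],"delta_rot":[0,0,0]}], newtons=20)

```text
time: 5.1
position: [524.8, -74.6, 35.1]
tcp_rot: [0.747, 0.665, 0.0, 0.0]
contact_force: [-2.2, 0.2, 0.9]
grip_width: 0.321
grip_force: 21.0
```

play_rows(motion=[{"hand":1,"offset":[0,0,0],"delta_rot":[0,0,0]},{"hand":1,"offset":[0,0,0],"delta_rot":[0,0,0]},{"hand":1,"offset":[0,0,0],"delta_rot":[0,0,0]},{"hand":1,"offset":[0,0,0],"delta_rot":[0,0,0]},{"hand":1,"offset":[0,0,0],"delta_rot":[0,0,0]}], newtons=20)

```text
time: 5.52
position: [524.9, -74.7, 35.1]
tcp_rot: [0.747, 0.665, 0.0, 0.0]
contact_force: [0.3, 1.1, 5.6]
grip_width: 0.32
grip_force: 21.8
```

play_rows(motion=[{"hand":1,"offset":[-0.003,0,-0.0014],"delta_rot":[0,0,0]},{"hand":1,"offset":[-0.003,0.004,0],"delta_rot":[0,0,0]},{"hand":1,"offset":[0,0.005,0],"delta_rot":[0,0,0]},{"hand":1,"offset":[0,0.005,0],"delta_rot":[0,0,0]},{"hand":1,"offset":[0,0.005,0],"delta_rot":[0,0,0]}])

```text
time: 5.93
position: [542.9, -83.0, 35.1]
tcp_rot: [0.747, 0.665, -0.0, -0.0]
contact_force: [-0.2, -0.1, -0.6]
grip_width: 0.32
grip_force: 21.2
```

play_rows(motion=[{"hand":1,"offset":[0,0.001,0],"delta_rot":[0,0,0]},{"hand":1,"offset":[-0.0005,0,0],"delta_rot":[0,0,0]},{"hand":1,"offset":[-0.0005,0,0],"delta_rot":[0,0,0]}])

```text
time: 6.18
position: [543.4, -83.8, 35.2]
tcp_rot: [0.747, 0.665, -0.0, -0.0]
contact_force: [-0.6, 1.1, -2.0]
grip_width: 0.318
grip_force: 21.1
```

```bash
cat >> h.py <<'E'
G0=np.array([555,-12.5]);t=np.radians(-6.7);GX=np.array([np.cos(t),np.sin(t)]);GY=np.array([-np.sin(t),np.cos(t)])
def rep():
    s=ctrl.state();p=s["position"];r=p[:2]-G0;F=s["contact_force"];_,M,y=tool()
    print("t",round(s["time"],2),"gauge",np.round([r@GX,r@GY,p[2]],1),"yaw",round(y,2),"Fg",np.round([F[:2]@GX,F[:2]@GY,F[2]],1),"T",np.round(s["torque"],2),"q6",round(s["q"][5],2),"grip",round(85*s["grip_width"],1),round(s["grip_force"],1))
E
python3 -c "from h import *;rep()"
```

```text
t 6.18 gauge [ -3.2 -72.1  35.2] yaw -6.6 Fg [-0.7  1.  -2. ] T [0.05 0.01 0.04] q6 1.41 grip 27.0 21.1
```

play_rows(motion=[{"hand":1,"offset":[0,0,0.0005],"delta_rot":[0,0,0]},{"hand":1,"offset":[0,0,0.0005],"delta_rot":[0,0,0]},{"hand":1,"offset":[0,0,0],"delta_rot":[0,0,0]}])

```text
time: 6.43
position: [543.4, -83.9, 35.1]
tcp_rot: [0.747, 0.665, -0.0, 0.0]
contact_force: [-0.8, 0.2, 1.8]
grip_width: 0.32
grip_force: 21.4
```

```bash
python3 -c "from h import *;rep()"
```

```text
t 6.43 gauge [ -3.2 -72.2  35.1] yaw -6.61 Fg [-0.9  0.1  1.8] T [-0.02  0.25  0.03] q6 1.41 grip 27.2 21.4
```

play_rows(motion=[{"hand":1,"offset":[-0.001,0.001,0],"delta_rot":[0,0,0]},{"hand":1,"offset":[-0.001,0.001,0],"delta_rot":[0,0,0]},{"hand":1,"offset":[0,0,0],"delta_rot":[0,0,0]}])

```text
time: 6.68
position: [545.2, -85.6, 35.1]
tcp_rot: [0.747, 0.665, 0.0, -0.001]
contact_force: [-2.0, 3.0, 3.7]
grip_width: 0.321
grip_force: 21.6
```

```bash
python3 -c "from h import *;rep()"
```

```text
t 6.68 gauge [ -1.2 -73.7  35.1] yaw -6.6 Fg [-2.3  2.8  3.7] T [0.51 0.51 0.04] q6 1.41 grip 27.3 21.6
```

play_rows(motion=[{"hand":1,"offset":[-0.001,0.001,0],"delta_rot":[0,0,0]},{"hand":1,"offset":[0,0,0],"delta_rot":[0,0,0]}])

```text
time: 6.85
position: [545.3, -85.6, 35.1]
tcp_rot: [0.747, 0.665, 0.0, -0.002]
contact_force: [-5.2, 4.3, 5.9]
grip_width: 0.314
grip_force: 21.9
```

```bash
python3 -c "from h import *;rep()"
```

```text
t 6.85 gauge [ -1.1 -73.8  35.1] yaw -6.58 Fg [-5.7  3.7  5.9] T [ 1.    0.94 -0.01] q6 1.41 grip 26.7 21.9
```

play_rows(motion=[{"hand":1,"offset":[-0.0005,0.001,0],"delta_rot":[0,0,0]},{"hand":1,"offset":[0,0,0],"delta_rot":[0,0,0]}])

```text
time: 7.02
position: [545.3, -85.6, 35.1]
tcp_rot: [0.746, 0.666, 0.0, -0.003]
contact_force: [-6.7, 5.2, 9.1]
grip_width: 0.316
grip_force: 22.0
```

```bash
python3 -c "from h import *;rep()"
```

```text
t 7.02 gauge [ -1.1 -73.8  35.1] yaw -6.56 Fg [-7.3  4.4  9.1] T [ 1.28  1.36 -0.02] q6 1.41 grip 26.9 22.0
```

play_rows(motion=[{"hand":-0.3,"offset":[0,0,-0.001],"delta_rot":[0,0,0]},{"hand":-0.3,"offset":[0,0,-0.001],"delta_rot":[0,0,0]},{"hand":-0.3,"offset":[0,0,0],"delta_rot":[0,0,0]},{"hand":-0.3,"offset":[0,0,0],"delta_rot":[0,0,0]}])

```text
time: 7.35
position: [547.6, -88.3, 36.7]
tcp_rot: [0.747, 0.665, 0.0, 0.001]
contact_force: [0.6, 0.4, -0.1]
grip_width: 0.647
grip_force: 0.0
```

play_rows(motion=[{"hand":-0.3,"offset":[0,0,-0.015],"delta_rot":[0,0,0]},{"hand":-0.3,"offset":[0,0,-0.04],"delta_rot":[0,0,0]},{"hand":-0.3,"offset":[0.02,0,-0.04],"delta_rot":[0,0,0]},{"hand":1,"offset":[0.03,0,-0.01],"delta_rot":[0,0,0]},{"hand":1,"offset":[0.03,0,0],"delta_rot":[0,0,0]}])

```text
time: 7.77
position: [559.9, -10.4, 144.7]
tcp_rot: [0.748, 0.664, 0.003, 0.004]
contact_force: [0.6, -0.2, -0.2]
grip_width: 0.382
grip_force: 0.0
```

```bash
python3 - <<'E'
from h import *
rep();cal=ctrl.get_calibration("wrist");im,d=ctrl.get_image("wrist")
np.savez("w3.npz",im=im,d=d,pose=cal["pose"],K=cal["K"],k1=cal["k1"])
cv2.imwrite("pics/w3.png",cv2.resize(im[:,:,::-1],(800,600),interpolation=cv2.INTER_CUBIC))
E
```

```text
t 7.77 gauge [  4.6   2.7 144.7] yaw -6.77 Fg [ 0.6 -0.1 -0.2] T [-0.05 -0.03  0.02] q6 1.55 grip 32.5 0.0
```

View pics/w3.png

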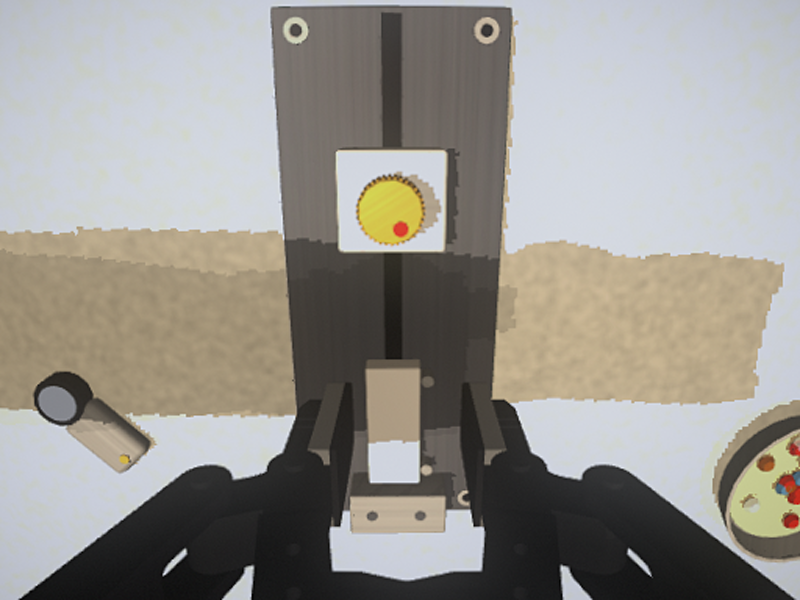

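The master looks home: its right edge is on both dowels (428,382 and 426,470), with its end at the anvil (397,490). Next I'll go behind the jaw with shut fingers.

play_rows(motion=[{"hand":1,"offset":[0.033,0,0],"delta_rot":[0,0,0]},{"hand":1,"offset":[0.033,0,0],"delta_rot":[0,0,0]},{"hand":1,"offset":[0.033,0,0],"delta_rot":[0,0,0]},{"hand":1,"offset":[0,0,0],"delta_rot":[0,0,0]},{"hand":1,"offset":[0,0,0],"delta_rot":[0,0,0]}])

```text
time: 8.23
position: [567.5, 90.0, 138.4]
tcp_rot: [0.746, 0.666, -0.0, 0.0]
contact_force: [0.3, -0.7, 0.2]
grip_width: -0.0
grip_force: 0.0
```

```bash
python3 - <<'E'
from h import *
rep();w=np.load("w3.npz");cal=dict(pose=w["pose"],K=w["K"],k1=float(w["k1"]))
f=lambda u,v,z:px2w("wrist",[[(u+.5)*.64-.5,(v+.5)*.64-.5]],z,cal)[0]
for n,u,v,z in(("knob",391,209,73),("dot",400,229,73),("jb L",337,150,46),("jb R",447,150,46),("jf L",337,250,46),("jf R",446,250,46),("scr",295,30,22),("scr",487,30,22)):
    p=f(u,v,z)[:2]-G0;print(n,np.round([p@GX,p@GY],1))
E
```

```text
t 8.23 gauge [  0.5 103.3 138.4] yaw -6.43 Fg [ 0.4 -0.7  0.2] T [-0.03  0.    0.02] q6 1.72 grip -0.0 0.0
knob [ 0.1 51.5]
dot [ 3.6 43.7]
jb L [-23.   72.5]
jb R [23.6 72.4]
jf L [-24.6  29.2]
jf R [24. 29.]
scr [-42.6 123.6]
scr [ 42.4 123.5]
```

play_rows(motion=[{"hand":1,"offset":[0,-0.0005,0.034],"delta_rot":[0,0,0.2]},{"hand":1,"offset":[0,0,0.034],"delta_rot":[0,0,0]},{"hand":1,"offset":[0,0,0.028],"delta_rot":[0,0,0]},{"hand":1,"offset":[-0.006,0,0],"delta_rot":[0,0,0]},{"hand":1,"offset":[-0.008,0,0],"delta_rot":[0,0,0]}])

```text
time: 8.65
position: [563.0, 73.5, 40.8]
tcp_rot: [0.748, 0.664, -0.002, -0.002]
contact_force: [0.2, -0.8, 0.5]
grip_width: 0.0
grip_force: 0.0
```

play_rows(motion=[{"hand":1,"offset":[-0.004,0,0],"delta_rot":[0,0,0]},{"hand":1,"offset":[-0.004,0,0],"delta_rot":[0,0,0]},{"hand":1,"offset":[-0.006,0,0],"delta_rot":[0,0,0]},{"hand":1,"offset":[-0.008,0,0],"delta_rot":[0,0,0]},{"hand":1,"offset":[-0.008,0,0],"delta_rot":[0,0,0]}])

```text
time: 9.07
position: [562.4, 47.6, 44.5]
tcp_rot: [0.747, 0.664, 0.003, -0.002]
contact_force: [-0.3, 8.6, -6.2]
grip_width: 0.003
grip_force: 4.3
```

```bash
python3 -c "from h import *;rep()"
```

```text
t 9.07 gauge [ 0.4 60.5 44.5] yaw -6.73 Fg [-1.3  8.6 -6.2] T [ 1.83 -0.02 -0.08] q6 1.65 grip 0.3 4.3
```

play_rows(motion=[{"hand":1,"offset":[-0.007,0,0],"delta_rot":[0,0,0]},{"hand":1,"offset":[-0.007,0,0],"delta_rot":[0,0,0]},{"hand":1,"offset":[-0.007,0,0],"delta_rot":[0,0,0]},{"hand":1,"offset":[-0.007,0,0],"delta_rot":[0,0,0]},{"hand":1,"offset":[-0.004,0,0],"delta_rot":[0,0,0]}])

```text
time: 9.48
position: [558.5, 15.2, 44.5]
tcp_rot: [0.748, 0.664, 0.003, -0.002]
contact_force: [-0.6, 8.0, -5.2]
grip_width: -0.0
grip_force: 4.1
```

play_rows(motion=[{"hand":1,"offset":[-0.002,0,0],"delta_rot":[0,0,0]},{"hand":1,"offset":[-0.001,0,0],"delta_rot":[0,0,0]},{"hand":1,"offset":[0,0,0],"delta_rot":[0,0,0]}])

```text
time: 9.73
position: [558.2, 12.2, 44.5]
tcp_rot: [0.748, 0.664, 0.003, -0.002]
contact_force: [-0.1, 6.8, -4.4]
grip_width: -0.001
grip_force: 3.5
```

```bash
python3 -c "from h import *;rep()"
```

```text
t 9.73 gauge [ 0.3 24.9 44.5] yaw -6.79 Fg [-0.8  6.7 -4.4] T [ 1.56  0.04 -0.02] q6 1.59 grip -0.1 3.5
```

play_rows(motion=[{"hand":1,"offset":[-0.001,0,0],"delta_rot":[0,0,0]},{"hand":1,"offset":[-0.001,0,0],"delta_rot":[0,0,0]},{"hand":1,"offset":[0,0,0],"delta_rot":[0,0,0]}])

```text
time: 9.98
position: [558.0, 10.5, 44.6]
tcp_rot: [0.748, 0.664, 0.003, -0.002]
contact_force: [-0.2, 8.3, -4.8]
grip_width: -0.001
grip_force: 3.8
```

play_rows(motion=[{"hand":1,"offset":[-0.001,0,0],"delta_rot":[0,0,0]},{"hand":1,"offset":[0,0,0],"delta_rot":[0,0,0]}])

```text
time: 10.15
position: [557.9, 9.7, 44.6]
tcp_rot: [0.748, 0.664, 0.003, -0.002]
contact_force: [-0.2, 8.5, -4.6]
grip_width: 0.006
grip_force: 4.0
```

play_rows(motion=[{"hand":1,"offset":[-0.001,0,0],"delta_rot":[0,0,0]},{"hand":1,"offset":[0,0,0],"delta_rot":[0,0,0]}])

```text
time: 10.32
position: [557.9, 9.3, 44.6]
tcp_rot: [0.747, 0.664, 0.004, -0.003]
contact_force: [-0.2, 8.3, -6.0]
grip_width: -0.004
grip_force: 4.6
```

```bash
python3 -c "from h import *;rep()"
```

```text
t 10.32 gauge [ 0.3 21.9 44.6] yaw -6.74 Fg [-1.2  8.3 -6. ] T [ 2.   -0.08  0.03] q6 1.58 grip -0.4 4.6
```

play_rows(motion=[{"hand":1,"offset":[-0.001,0,0],"delta_rot":[0,0,0]},{"hand":1,"offset":[0,0,0],"delta_rot":[0,0,0]}])

```text
time: 10.48
position: [557.9, 9.2, 44.6]
tcp_rot: [0.747, 0.664, 0.005, -0.003]
contact_force: [0.8, 11.3, -5.6]
grip_width: 0.003
grip_force: 5.6
```

play_rows(motion=[{"hand":1,"offset":[-0.001,0,0],"delta_rot":[0,0,0]},{"hand":1,"offset":[0,0,0],"delta_rot":[0,0,0]}])

```text
time: 10.65
position: [557.8, 9.2, 44.6]
tcp_rot: [0.747, 0.665, 0.005, -0.004]
contact_force: [1.5, 13.4, -6.0]
grip_width: 0.002
grip_force: 6.6
```

play_rows(motion=[{"hand":1,"offset":[-0.001,0,0],"delta_rot":[0,0,0]},{"hand":1,"offset":[0,0,0],"delta_rot":[0,0,0]}])

```text
time: 10.82
position: [557.8, 9.2, 44.6]
tcp_rot: [0.747, 0.665, 0.006, -0.005]
contact_force: [1.7, 15.5, -5.4]
grip_width: 0.001
grip_force: 7.6
```

```bash
python3 -c "from h import *;rep()"
```

```text
t 10.82 gauge [ 0.2 21.8 44.6] yaw -6.64 Fg [-0.1 15.6 -5.4] T [ 3.34 -0.23  0.05] q6 1.57 grip 0.1 7.6
```

play_rows(motion=[{"hand":1,"offset":[0.01,0,0],"delta_rot":[0,0,0]},{"hand":1,"offset":[0.01,0,-0.01],"delta_rot":[0,0,0]},{"hand":0.0,"offset":[0,0,-0.035],"delta_rot":[0,0,0]},{"hand":0.0,"offset":[0,0,-0.035],"delta_rot":[0,0,0]},{"hand":0.0,"offset":[-0.02,0,-0.01],"delta_rot":[0,0,0]}])

```text
time: 11.23
position: [561.7, 4.6, 142.8]
tcp_rot: [0.747, 0.665, 0.005, 0.005]
contact_force: [2.0, 0.2, 0.6]
grip_width: 0.418
grip_force: 0.0
```

play_rows(motion=[{"hand":0.0,"offset":[-0.03,0,0],"delta_rot":[0,0,-7]},{"hand":0.0,"offset":[0,0,0],"delta_rot":[0,0,-7]},{"hand":0.0,"offset":[0,0,0],"delta_rot":[0,0,-7]},{"hand":0.0,"offset":[0,0,0],"delta_rot":[0,0,-7]},{"hand":0.0,"offset":[0,0,0],"delta_rot":[0,0,-7]}])

```text
time: 11.65
position: [555.0, -27.9, 136.8]
tcp_rot: [0.512, 0.859, 0.0, 0.003]
contact_force: [-0.4, 1.0, 0.3]
grip_width: 0.503
grip_force: 0.0
```

play_rows(motion=[{"hand":0.0,"offset":[0,0,0],"delta_rot":[0,0,-7]},{"hand":0.0,"offset":[0,0,0],"delta_rot":[0,0,-7]},{"hand":0.0,"offset":[0,0,0],"delta_rot":[0,0,-7]},{"hand":0.0,"offset":[0,0,0],"delta_rot":[0,0,-7]},{"hand":0.0,"offset":[0,0,0],"delta_rot":[0,0,-7]}])

```text
time: 12.07
position: [554.9, -27.6, 136.7]
tcp_rot: [0.229, 0.973, -0.001, 0.003]
contact_force: [-0.9, -0.4, 0.6]
grip_width: 0.499
grip_force: 0.0
```

play_rows(motion=[{"hand":0.0,"offset":[0,0,0],"delta_rot":[0,0,-7]},{"hand":0.0,"offset":[0,0,0],"delta_rot":[0,0,-7]},{"hand":0.0,"offset":[0,0,0],"delta_rot":[0,0,-7]},{"hand":0.0,"offset":[0,0,0],"delta_rot":[0,0,-7]},{"hand":0.0,"offset":[0,0,0],"delta_rot":[0,0,-7]}])

```text
time: 12.48
position: [555.0, -27.6, 136.8]
tcp_rot: [-0.074, 0.997, -0.001, 0.003]
contact_force: [0.1, -0.4, -1.0]
grip_width: 0.502
grip_force: 0.0
```

play_rows(motion=[{"hand":0.0,"offset":[0,0,0],"delta_rot":[0,0,-7]},{"hand":0.0,"offset":[0,0,0],"delta_rot":[0,0,-7]},{"hand":0.0,"offset":[0,0,0],"delta_rot":[0,0,-7]},{"hand":0.0,"offset":[0,0,0],"delta_rot":[0,0,-7]},{"hand":0.0,"offset":[0,0,0],"delta_rot":[0,0,-7]}])

```text
time: 12.9
position: [555.0, -27.6, 136.8]
tcp_rot: [-0.37, 0.929, -0.002, 0.002]
contact_force: [-0.0, -0.3, -0.0]
grip_width: 0.5
grip_force: 0.0
```

play_rows(motion=[{"hand":0.0,"offset":[0,0,0],"delta_rot":[0,0,-7]},{"hand":0.0,"offset":[0,0,0],"delta_rot":[0,0,-7]},{"hand":0.0,"offset":[0,0,0],"delta_rot":[0,0,-7]},{"hand":0.0,"offset":[0,0,0],"delta_rot":[0,0,-7]},{"hand":0.0,"offset":[0,0,0],"delta_rot":[0,0,-7]}])

```text
time: 13.32
position: [555.0, -27.6, 136.8]
tcp_rot: [-0.633, 0.774, -0.003, 0.001]
contact_force: [-0.1, -0.4, -0.4]
grip_width: 0.5
grip_force: 0.0
```

```bash
python3 - <<'E'
from h import *
rep();cal=ctrl.get_calibration("wrist");im,d=ctrl.get_image("wrist")
np.savez("w4.npz",im=im,d=d,pose=cal["pose"],K=cal["K"],k1=cal["k1"])
cv2.imwrite("pics/w4.png",cv2.resize(im[:,:,::-1],(800,600),interpolation=cv2.INTER_CUBIC))
E
```

```text
t 13.32 gauge [  1.7 -15.  136.8] yaw 168.48 Fg [-0.1 -0.5 -0.4] T [ 0.04  0.03 -0.01] q6 -1.54 grip 42.5 0.0
```

View pics/w4.png

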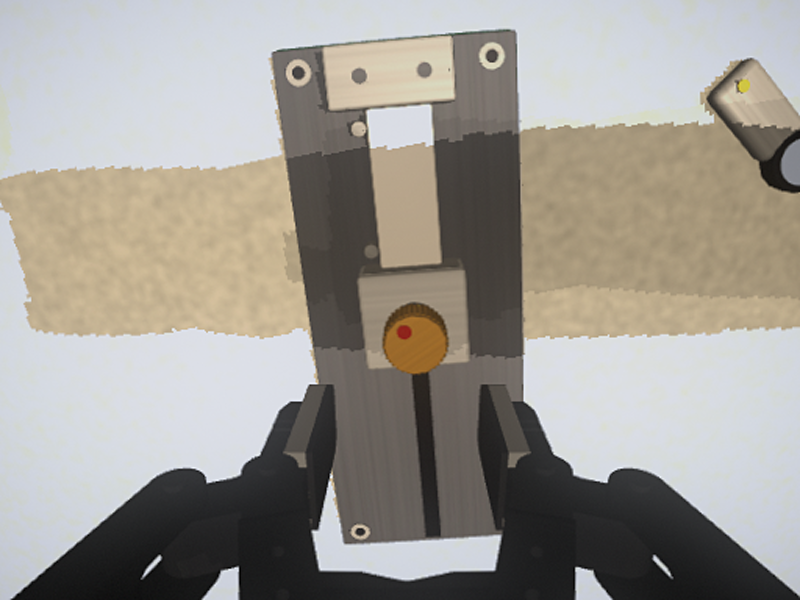

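The view shows the master held between anvil (top) and jaw, its edge along both dowels (358,129 and 371,252). The knob is at (415,342), with the dot at (404,332).

```bash
python3 - <<'E'
from h import *
w=np.load("w4.npz");cal=dict(pose=w["pose"],K=w["K"],k1=float(w["k1"]))
f=lambda u,v,z:px2w("wrist",[[(u+.5)*.64-.5,(v+.5)*.64-.5]],z,cal)[0]
for n,u,v,z in(("knob",415,343,73),("dot",404,332,73),("dowB",358,129,32),("dowA",371,252,32),("jf L",360,276,46),("jf R",465,271,46),("jb R",469,362,46),("jb L",367,369,46)):
    p=f(u,v,z)[:2]-G0;print(n,np.round([p@GX,p@GY],1),np.round(off(f(u,v,62)),1))
k=np.r_[G0+GY*-12.5,62];print(off(k),np.round(tool()[1],3))
E
```

```text
knob [ -0.5 -12.9] [-6.6  2.9 74.7]
dot [  3.5 -18. ] [-1.6 -1.7 74.7]
dowB [ 17.1 -96.7] [ 80.4 -18.7  74.9]
dowA [ 17.1 -42.3] [ 32.9 -14.8  74.8]
jf L [ 21.7 -35.2] [ 22.9 -19.5  74.8]
jf R [-24.3 -33.7] [25.  23.1 74.6]
jb R [-24.  10.] [-15.5  26.2  74.5]
jb L [23.4  9.7] [-18.8 -17.8  74.8]
[-2.4  2.3 74.7] [[-0.196 -0.981  0.005]
 [-0.981  0.196 -0.002]
 [ 0.001 -0.006 -1.   ]]
```

play_rows(motion=[{"hand":0,"offset":[-0.0022,0.0025,0.02],"delta_rot":[0,0,0]},{"hand":0,"offset":[0,0,0.025],"delta_rot":[0,0,0]},{"hand":0,"offset":[0,0,0.02],"delta_rot":[0,0,0]},{"hand":0,"offset":[0,0,0.0095],"delta_rot":[0,0,0]},{"hand":0,"offset":[0,0,0],"delta_rot":[0,0,0]}])

```text
time: 13.78
position: [550.2, -24.0, 57.5]
tcp_rot: [-0.63, 0.777, 0.001, -0.001]
contact_force: [-1.1, 1.0, -0.6]
grip_width: 0.502
grip_force: 0.0
```

```bash
python3 -c "from h import *;rep()"
```

```text
t 13.78 gauge [ -3.5 -12.   57.5] yaw 168.07 Fg [-1.2  0.9 -0.6] T [0.02 0.1  0.03] q6 -1.53 grip 42.7 0.0
```

play_rows(motion=[{"hand":1,"offset":[0,0,0],"delta_rot":[0,0,0]},{"hand":1,"offset":[0,0,0],"delta_rot":[0,0,0]},{"hand":1,"offset":[0,0,0],"delta_rot":[0,0,0]},{"hand":1,"offset":[0,0,0],"delta_rot":[0,0,0]},{"hand":1,"offset":[0,0,0],"delta_rot":[0,0,0]}], newtons=35)

```text
time: 14.2
position: [552.6, -24.2, 60.6]
tcp_rot: [-0.631, 0.776, -0.001, 0.001]
contact_force: [-0.3, -0.2, 4.9]
grip_width: 0.282
grip_force: 34.9
```

```bash
python3 -c "from h import *;rep()"
```

```text
t 14.2 gauge [ -1.  -11.9  60.6] yaw 168.18 Fg [-0.3 -0.3  4.9] T [-0.12  0.25  0.02] q6 -1.53 grip 24.0 34.9
```

play_rows(motion=[{"hand":0.2,"offset":[0,0,-0.001],"delta_rot":[0,0,0]},{"hand":0.2,"offset":[0,0,-0.001],"delta_rot":[0,0,0]},{"hand":0.2,"offset":[0,0,-0.0005],"delta_rot":[0,0,0]},{"hand":0.2,"offset":[0,0,0],"delta_rot":[0,0,0]}])

```text
time: 14.53
position: [551.3, -23.7, 60.9]
tcp_rot: [-0.631, 0.776, 0.0, 0.0]
contact_force: [-0.6, -0.3, 0.3]
grip_width: 0.403
grip_force: 0.0
```

```bash
python3 -c "from h import *;rep()"
```

```text
t 14.53 gauge [ -2.4 -11.5  60.9] yaw 168.19 Fg [-0.6 -0.3  0.3] T [0.01 0.03 0.04] q6 -1.53 grip 34.2 0.0
```

play_rows(motion=[{"hand":1,"offset":[0,0,0],"delta_rot":[0,0,0]},{"hand":1,"offset":[0,0,0],"delta_rot":[0,0,0]},{"hand":1,"offset":[0,0,0],"delta_rot":[0,0,0]},{"hand":1,"offset":[0,0,0],"delta_rot":[0,0,0]},{"hand":1,"offset":[0,0,0],"delta_rot":[0,0,0]}], newtons=35)

```text
time: 14.95
position: [552.4, -23.9, 61.3]
tcp_rot: [-0.631, 0.776, -0.001, 0.001]
contact_force: [4.4, -1.0, -1.3]
grip_width: 0.282
grip_force: 34.8
```

```bash
python3 -c "from h import *;rep()"
```

```text
t 14.95 gauge [ -1.2 -11.7  61.3] yaw 168.19 Fg [ 4.5 -0.5 -1.3] T [-0.1  -0.99  0.02] q6 -1.53 grip 24.0 34.8
```

play_rows(motion=[{"hand":1,"offset":[0.0007,-0.0012,0],"delta_rot":[0,0,0]},{"hand":1,"offset":[0,0,0],"delta_rot":[0,0,5]},{"hand":1,"offset":[0,0,0],"delta_rot":[0,0,5]},{"hand":1,"offset":[0,0,0],"delta_rot":[0,0,5]},{"hand":1,"offset":[0,0,0],"delta_rot":[0,0,5]}])

```text
time: 15.37
position: [552.4, -24.0, 61.2]
tcp_rot: [-0.485, 0.875, 0.001, 0.0]
contact_force: [4.0, 1.0, 0.3]
grip_width: 0.287
grip_force: 34.9
```

```bash
python3 -c "from h import *;rep()"
```

```text
t 15.37 gauge [ -1.2 -11.7  61.2] yaw 147.99 Fg [3.8 1.5 0.3] T [ 0.31 -0.56  0.06] q6 -1.18 grip 24.4 34.9
```

play_rows(motion=[{"hand":1,"offset":[0,0,0],"delta_rot":[0,0,6]},{"hand":1,"offset":[0,0,0],"delta_rot":[0,0,6]},{"hand":1,"offset":[0,0,0],"delta_rot":[0,0,6]},{"hand":1,"offset":[0,0,0],"delta_rot":[0,0,6]},{"hand":1,"offset":[0,0,0],"delta_rot":[0,0,6]}])

```text
time: 15.78
position: [552.3, -23.8, 61.2]
tcp_rot: [-0.241, 0.97, 0.001, 0.0]
contact_force: [2.1, 1.9, 0.2]
grip_width: 0.284
grip_force: 34.9
```

```bash
python3 -c "from h import *;rep()"
```

```text
t 15.78 gauge [ -1.4 -11.5  61.2] yaw 117.94 Fg [1.8 2.1 0.2] T [ 0.35 -0.54  0.09] q6 -0.65 grip 24.1 34.9
```

play_rows(motion=[{"hand":1,"offset":[0,0,0],"delta_rot":[0,0,7]},{"hand":1,"offset":[0,0,0],"delta_rot":[0,0,7]},{"hand":1,"offset":[0,0,0],"delta_rot":[0,0,7]},{"hand":1,"offset":[0,0,0],"delta_rot":[0,0,7]},{"hand":1,"offset":[0,0,0],"delta_rot":[0,0,7]}])

```text
time: 16.2
position: [552.3, -23.6, 61.2]
tcp_rot: [0.062, 0.998, 0.001, -0.0]
contact_force: [2.9, 1.8, 1.5]
grip_width: 0.284
grip_force: 35.0
```

```bash
python3 -c "from h import *;rep()"
```

```text
t 16.2 gauge [ -1.4 -11.4  61.2] yaw 82.9 Fg [2.7 2.1 1.5] T [ 0.48 -0.58  0.09] q6 -0.04 grip 24.1 35.0
```

play_rows(motion=[{"hand":1,"offset":[0,0,0],"delta_rot":[0,0,5]},{"hand":1,"offset":[0,0,0],"delta_rot":[0,0,5]}])

```text
time: 16.37
position: [552.3, -23.6, 61.2]
tcp_rot: [0.148, 0.989, 0.001, -0.0]
contact_force: [2.9, 1.4, 0.7]
grip_width: 0.28
grip_force: 35.0
```

```bash
python3 -c "from h import *;rep()"
```

```text
t 16.37 gauge [ -1.4 -11.3  61.2] yaw 73.0 Fg [2.8 1.7 0.7] T [ 0.47 -0.54  0.1 ] q6 0.13 grip 23.8 35.0
```

play_rows(motion=[{"hand":1,"offset":[0,0,0],"delta_rot":[0,0,5]},{"hand":1,"offset":[0,0,0],"delta_rot":[0,0,5]},{"hand":1,"offset":[0,0,0],"delta_rot":[0,0,5]},{"hand":1,"offset":[0,0,0],"delta_rot":[0,0,4]}])

```text
time: 16.7
position: [552.4, -23.5, 61.2]
tcp_rot: [0.309, 0.951, 0.001, -0.0]
contact_force: [3.0, 2.6, 0.9]
grip_width: 0.282
grip_force: 35.0
```

```bash
python3 -c "from h import *;rep()"
```

```text
t 16.7 gauge [ -1.3 -11.2  61.2] yaw 54.02 Fg [2.7 3.  0.9] T [ 0.61 -0.65  0.2 ] q6 0.46 grip 24.0 35.0
```

play_rows(motion=[{"hand":1,"offset":[0,0,0],"delta_rot":[0,0,4]},{"hand":1,"offset":[0,0,0],"delta_rot":[0,0,0]}])

```text
time: 16.87
position: [552.4, -23.5, 61.2]
tcp_rot: [0.34, 0.94, 0.001, -0.0]
contact_force: [2.9, 3.0, 0.1]
grip_width: 0.283
grip_force: 35.0
```

```bash
python3 -c "from h import *;rep()"
```

```text
t 16.87 gauge [ -1.3 -11.2  61.2] yaw 50.2 Fg [2.5 3.3 0.1] T [ 0.72 -0.64  0.14] q6 0.53 grip 24.0 35.0
```

play_rows(motion=[{"hand":1,"offset":[0,0,0],"delta_rot":[0,0,0]}])

```text
time: 16.95
position: [552.4, -23.5, 61.2]
tcp_rot: [0.339, 0.941, 0.001, -0.0]
contact_force: [3.3, 4.2, 1.6]
grip_width: 0.286
grip_force: 35.0
```

```bash
python3 -c "from h import *;rep()"
```

```text
t 16.95 gauge [ -1.3 -11.2  61.2] yaw 50.35 Fg [2.8 4.5 1.6] T [ 0.85 -0.68  0.14] q6 0.53 grip 24.3 35.0
```

play_rows(motion=[{"hand":1,"offset":[0,0,0],"delta_rot":[0,0,4]},{"hand":1,"offset":[0,0,0],"delta_rot":[0,0,0]}])

```text
time: 17.12
position: [552.4, -23.5, 61.2]
tcp_rot: [0.372, 0.928, 0.001, -0.0]
contact_force: [2.9, 4.6, 1.4]
grip_width: 0.281
grip_force: 35.1
```

```bash
python3 -c "from h import *;rep()"
```

```text
t 17.12 gauge [ -1.3 -11.3  61.2] yaw 46.26 Fg [2.3 4.9 1.4] T [ 1.01 -0.62  0.22] q6 0.6 grip 23.9 35.1
```

play_rows(motion=[{"hand":1,"offset":[0,0,0],"delta_rot":[0,0,0]}])

```text
time: 17.2
position: [552.4, -23.5, 61.2]
tcp_rot: [0.371, 0.928, 0.001, -0.0]
contact_force: [1.9, 4.1, 1.1]
grip_width: 0.284
grip_force: 35.1
```

```bash
python3 -c "from h import *;rep()"
```

```text
t 17.2 gauge [ -1.3 -11.3  61.2] yaw 46.4 Fg [1.4 4.3 1.1] T [ 0.97 -0.65  0.16] q6 0.6 grip 24.2 35.1
```

play_rows(motion=[{"hand":1,"offset":[0,0,0],"delta_rot":[0,0,5]},{"hand":1,"offset":[0,0,0],"delta_rot":[0,0,0]}])

```text
time: 17.37
position: [552.4, -23.5, 61.2]
tcp_rot: [0.413, 0.911, 0.001, -0.0]
contact_force: [3.4, 4.2, 1.6]
grip_width: 0.283
grip_force: 35.1
```

```bash
python3 -c "from h import *;rep()"
```

```text
t 17.37 gauge [ -1.3 -11.2  61.2] yaw 41.26 Fg [2.9 4.5 1.6] T [ 1.01 -0.64  0.26] q6 0.69 grip 24.1 35.1
```

play_rows(motion=[{"hand":1,"offset":[0,0,0],"delta_rot":[0,0,0]}])

```text
time: 17.45
position: [552.4, -23.5, 61.2]
tcp_rot: [0.411, 0.911, 0.001, -0.0]
contact_force: [3.4, 3.6, 2.2]
grip_width: 0.284
grip_force: 35.1
```

```bash
python3 -c "from h import *;rep()"
```

```text
t 17.45 gauge [ -1.2 -11.2  61.2] yaw 41.41 Fg [2.9 3.9 2.2] T [ 1.04 -0.66  0.23] q6 0.68 grip 24.1 35.1
```

play_rows(motion=[{"hand":1,"offset":[0,0,0],"delta_rot":[0,0,0]}])

```text
time: 17.53
position: [552.4, -23.5, 61.2]
tcp_rot: [0.411, 0.911, 0.001, -0.0]
contact_force: [2.3, 4.3, 1.5]
grip_width: 0.285
grip_force: 35.1
```

```bash
python3 -c "from h import *;rep()"
```

```text
t 17.53 gauge [ -1.3 -11.2  61.2] yaw 41.42 Fg [1.8 4.5 1.5] T [ 1.01 -0.68  0.27] q6 0.68 grip 24.2 35.1
```

Torque rose from a running 0.09 to a steady 0.25 N m, which is a wind-up of about 0.4, so the screw is seated and firm. I'll release, rise, turn back to the gauge yaw and move over the master.

play_rows(motion=[{"hand":0,"offset":[0,0,0],"delta_rot":[0,0,0]},{"hand":0,"offset":[0,0,0],"delta_rot":[0,0,0]},{"hand":0,"offset":[0,0,0],"delta_rot":[0,0,0]},{"hand":0,"offset":[0,0,-0.02],"delta_rot":[0,0,0]},{"hand":0,"offset":[0,0,-0.03],"delta_rot":[0,0,0]}])

```text
time: 17.95
position: [548.1, -24.8, 106.7]
tcp_rot: [0.413, 0.911, -0.002, -0.005]
contact_force: [-0.5, -0.1, -0.0]
grip_width: 0.497
grip_force: 0.0
```

play_rows(motion=[{"hand":0,"offset":[0,0,-0.02],"delta_rot":[0,0,6.9]},{"hand":0,"offset":[0,0,0],"delta_rot":[0,0,6.9]},{"hand":0,"offset":[0,0,0],"delta_rot":[0,0,6.9]},{"hand":0,"offset":[0,0,0],"delta_rot":[0,0,6.9]},{"hand":0,"offset":[0,0,0],"delta_rot":[0,0,6.9]}])

```text
time: 18.37
position: [551.6, -25.4, 130.7]
tcp_rot: [0.667, 0.745, -0.001, -0.0]
contact_force: [0.6, -0.4, -0.1]
grip_width: 0.498
grip_force: 0.0
```

play_rows(motion=[{"hand":0,"offset":[0,0,0],"delta_rot":[0,0,6.9]},{"hand":0,"offset":[0,0,0],"delta_rot":[0,0,6.7]},{"hand":0,"offset":[-0.0295,0,0],"delta_rot":[0,0,0]},{"hand":0,"offset":[-0.0295,0,0],"delta_rot":[0,0,0]},{"hand":0,"offset":[0,0,0],"delta_rot":[0,0,0]}])

```text
time: 18.78
position: [544.0, -87.8, 130.4]
tcp_rot: [0.75, 0.662, -0.002, 0.001]
contact_force: [0.1, -0.4, -0.2]
grip_width: 0.498
grip_force: 0.0
```

play_rows(motion=[{"hand":0,"offset":[0,0,0],"delta_rot":[0,0,0]}])

```text
time: 18.87
position: [544.3, -84.8, 130.5]
tcp_rot: [0.749, 0.662, -0.001, -0.001]
contact_force: [0.1, 0.2, -0.1]
grip_width: 0.503
grip_force: 0.0
```

```bash
python3 - <<'E'
from h import *
rep();cal=ctrl.get_calibration("wrist");im,d=ctrl.get_image("wrist")
np.savez("w5.npz",im=im,d=d,pose=cal["pose"],K=cal["K"],k1=cal["k1"])
cv2.imwrite("pics/w5.png",cv2.resize(im[:,:,::-1],(800,600),interpolation=cv2.INTER_CUBIC))
E
```

```text
t 18.87 gauge [ -2.2 -73.  130.5] yaw -7.06 Fg [ 0.1  0.2 -0.1] T [-0.01 -0.01  0.01] q6 1.42 grip 42.7 0.0
```

View pics/w5.png

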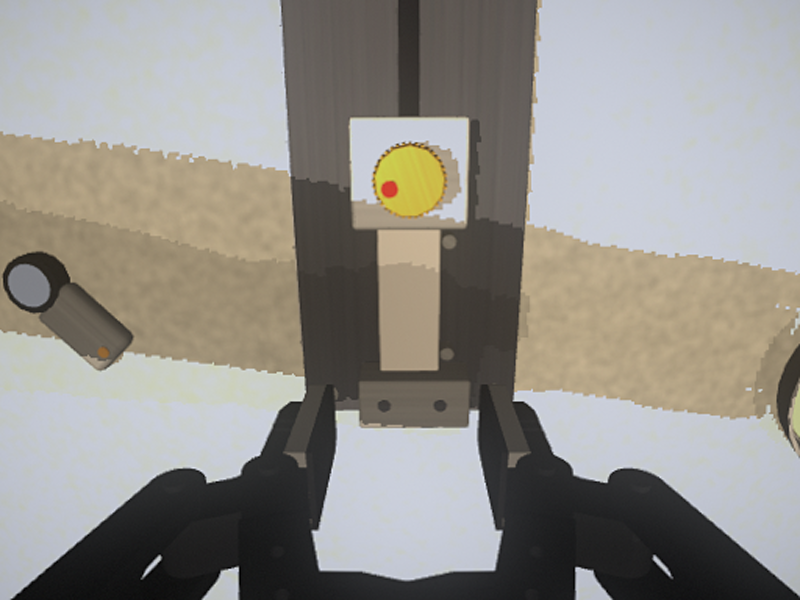

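The dot is now at (389,189), so the knob turned about 100° without slipping. The jaw and master are still tight and on the pins. I'll go down and grip the master.

play_rows(motion=[{"hand":0,"offset":[0.0015,0.0011,0.03],"delta_rot":[0,0,-0.35]},{"hand":0,"offset":[0,0,0.03],"delta_rot":[0,0,0]},{"hand":0,"offset":[0,0,0.02],"delta_rot":[0,0,0]},{"hand":0,"offset":[0,0,0.008],"delta_rot":[0,0,0]},{"hand":0,"offset":[0,0,0],"delta_rot":[0,0,0]}])

```text
time: 19.33
position: [543.9, -80.4, 39.9]
tcp_rot: [0.746, 0.666, -0.002, -0.003]
contact_force: [-0.4, -0.1, -0.1]
grip_width: 0.495
grip_force: 0.0
```

play_rows(motion=[{"hand":0,"offset":[0,0,0],"delta_rot":[0,0,0]}])

```text
time: 19.42
position: [546.4, -81.4, 43.2]
tcp_rot: [0.746, 0.666, -0.0, -0.0]
contact_force: [0.5, 0.0, -0.1]
grip_width: 0.502
grip_force: 0.0
```

```bash
python3 - <<'E'
from h import *
rep();k=np.r_[G0+GX*-1.1+GY*-71,40.5];print(off(k))
E
```

```text
t 19.42 gauge [ -0.5 -69.4  43.2] yaw -6.51 Fg [ 0.5  0.1 -0.1] T [-0.02 -0.02 -0.07] q6 1.42 grip 42.6 0.0
[-1.6 -0.6  2.7]
```

play_rows(motion=[{"hand":0,"offset":[-0.0005,-0.0006,0.002],"delta_rot":[0,0,0.2]},{"hand":0,"offset":[0,0,0],"delta_rot":[0,0,0]},{"hand":0,"offset":[0,0,0],"delta_rot":[0,0,0]},{"hand":0,"offset":[0,0,0],"delta_rot":[0,0,0]}])

```text
time: 19.75
position: [546.7, -82.6, 42.3]
tcp_rot: [0.748, 0.664, 0.001, 0.001]
contact_force: [0.6, 0.5, -0.3]
grip_width: 0.498
grip_force: 0.0
```

```bash
python3 -c "from h import *;rep()"
```

```text
t 19.75 gauge [ -0.  -70.6  42.3] yaw -6.76 Fg [ 0.5  0.5 -0.3] T [ 0.06 -0.    0.04] q6 1.42 grip 42.3 0.0
```

play_rows(motion=[{"hand":1,"offset":[0,0,0],"delta_rot":[0,0,0]},{"hand":1,"offset":[0,0,0],"delta_rot":[0,0,0]},{"hand":1,"offset":[0,0,0],"delta_rot":[0,0,0]},{"hand":1,"offset":[0,0,0],"delta_rot":[0,0,0]},{"hand":1,"offset":[0,0,0],"delta_rot":[0,0,0]}], newtons=30)

```text
time: 20.17
position: [546.4, -82.6, 42.1]
tcp_rot: [0.748, 0.664, 0.0, 0.001]
contact_force: [-1.1, 0.5, 5.4]
grip_width: 0.003
grip_force: 2.9
```

```bash
python3 -c "from h import *;rep()"
```

```text
t 20.17 gauge [ -0.3 -70.6  42.1] yaw -6.77 Fg [-1.2  0.4  5.4] T [0.04 0.33 0.03] q6 1.42 grip 0.2 2.9
```

The tips closed just above the master, so the overhang really is 8 mm. I'll open, go 6 mm lower and grip again.

play_rows(motion=[{"hand":0,"offset":[0,0,-0.001],"delta_rot":[0,0,0]},{"hand":0,"offset":[0,0,0],"delta_rot":[0,0,0]},{"hand":0,"offset":[0,0,0],"delta_rot":[0,0,0]},{"hand":0,"offset":[0,0,0],"delta_rot":[0,0,0]},{"hand":0,"offset":[0,-0.0008,0.003],"delta_rot":[0,0,0]}])

```text
time: 20.58
position: [545.2, -82.3, 38.9]
tcp_rot: [0.748, 0.664, 0.0, 0.0]
contact_force: [1.3, -0.5, 0.0]
grip_width: 0.501
grip_force: 0.0
```

play_rows(motion=[{"hand":0,"offset":[0,0,0.003],"delta_rot":[0,0,0]},{"hand":0,"offset":[0,0,0.001],"delta_rot":[0,0,0]},{"hand":0,"offset":[0,0,0],"delta_rot":[0,0,0]},{"hand":0,"offset":[0,0,0],"delta_rot":[0,0,0]},{"hand":0,"offset":[0,0,0],"delta_rot":[0,0,0]}])

```text
time: 21.0
position: [545.1, -82.3, 34.9]
tcp_rot: [0.748, 0.664, -0.0, -0.0]
contact_force: [-0.1, 0.6, -0.1]
grip_width: 0.498
grip_force: 0.0
```

```bash
python3 - <<'E'
from h import *
rep();im,d=ctrl.get_image("wrist");cv2.imwrite("pics/w6.png",im[:,:,::-1])
E
```

```text
t 21.0 gauge [ -1.7 -70.4  34.9] yaw -6.76 Fg [-0.2  0.6 -0.1] T [-0.01 -0.03 -0.02] q6 1.42 grip 42.3 0.0
```

View pics/w6.png

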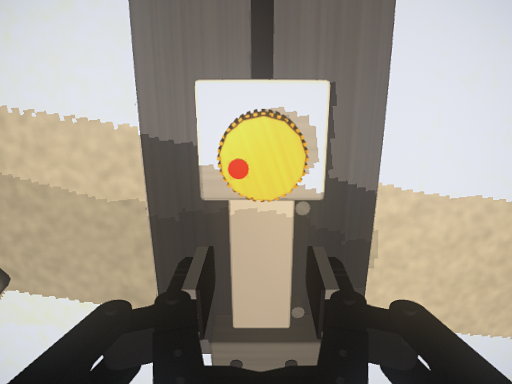

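The view shows the master (rows 200-328, columns 230-293) between the fingers, its right edge on the pins (303,208) and (298,312), with the jaw tight. Gripping.

play_rows(motion=[{"hand":1,"offset":[0,0,0],"delta_rot":[0,0,0]},{"hand":1,"offset":[0,0,0],"delta_rot":[0,0,0]},{"hand":1,"offset":[0,0,0],"delta_rot":[0,0,0]},{"hand":1,"offset":[0,0,0],"delta_rot":[0,0,0]},{"hand":1,"offset":[0,0,0],"delta_rot":[0,0,0]}], newtons=30)

```text
time: 21.47
position: [545.4, -82.3, 35.3]
tcp_rot: [0.748, 0.664, 0.0, 0.0]
contact_force: [0.0, -0.1, 1.9]
grip_width: 0.313
grip_force: 30.3
```

```bash
python3 -c "from h import *;rep()"
```

```text
t 21.47 gauge [ -1.4 -70.5  35.3] yaw -6.76 Fg [ 0.  -0.1  1.9] T [ 0.05 -0.08 -0.02] q6 1.42 grip 26.6 30.3
```

play_rows(motion=[{"hand":1,"offset":[0,0,-0.002],"delta_rot":[0,0,0]},{"hand":1,"offset":[0,0,-0.003],"delta_rot":[0,0,0]},{"hand":1,"offset":[0,0,-0.004],"delta_rot":[0,0,0]},{"hand":1,"offset":[0,0,-0.006],"delta_rot":[0,0,0]},{"hand":1,"offset":[0,0,-0.008],"delta_rot":[0,0,0]}])

```text
time: 21.88
position: [544.3, -82.2, 57.8]
tcp_rot: [0.748, 0.664, -0.001, -0.001]
contact_force: [-0.2, -0.2, -1.5]
grip_width: 0.313
grip_force: 30.0
```

play_rows(motion=[{"hand":1,"offset":[0,0,-0.015],"delta_rot":[0,0,0]},{"hand":1,"offset":[0,0,-0.025],"delta_rot":[0,0,0]},{"hand":1,"offset":[0,0,-0.025],"delta_rot":[0,0,0]},{"hand":1,"offset":[0,0,-0.025],"delta_rot":[0,0,0]},{"hand":1,"offset":[0,0,-0.012],"delta_rot":[0,0,0]}])

```text
time: 22.3
position: [546.9, -82.6, 164.9]
tcp_rot: [0.748, 0.664, 0.002, 0.003]
contact_force: [0.8, -0.7, -1.4]
grip_width: 0.318
grip_force: 30.0
```

```bash
python3 - <<'E'
from h import *
rep()
ctrl.get_image("top")
for r in ctrl.masks_of("case","top")[:3]: print("top",r["score"],rect(r["region"],12,"top"))
for r in ctrl.masks_of("blue_master","top")[:2]: print("blue",r["score"],rect(r["region"],19,"top"))
for r in ctrl.masks_of("gauge","top")[:1]: print("gauge",r["score"],rect(r["region"],22,"top"))
print(off([440,250,155]))
E
```

```text
t 22.3 gauge [  0.2 -70.6 164.9] yaw -6.75 Fg [ 0.8 -0.6 -1.4] T [-0.01 -0.03 -0.03] q6 1.42 grip 27.0 30.0
top 0.77 (array([229.12962, 375.58676], dtype=float32), [np.float32(155.3812), np.float32(214.63536)], np.float32(170.55898))
top 0.57 (array([472.56937, 307.48157], dtype=float32), [np.float32(106.74225), np.float32(154.46152)], np.float32(176.92386))
blue 0.69 (array([508.64905, 311.89224], dtype=float32), [np.float32(31.039972), np.float32(39.83497)], np.float32(90.8867))
gauge 0.86 (array([557.1485 ,  40.01061], dtype=float32), [np.float32(110.672356), np.float32(159.56772)], np.float32(83.20839))
[ 317.5 -143.3    4.6]
```

Case centre is (472.4,307), 154x107 mm, yaw -3°, with the blue block in its +x half (world +x). So the slot is near (435.5,309). I'll carry the master over it.

play_rows(motion=[{"hand":1,"offset":[0.02,-0.008,0],"delta_rot":[0,0,0]},{"hand":1,"offset":[0.035,-0.0145,0],"delta_rot":[0,0,0]},{"hand":1,"offset":[0.038,-0.016,0],"delta_rot":[0,0,0]},{"hand":1,"offset":[0.038,-0.016,0],"delta_rot":[0,0,0]},{"hand":1,"offset":[0.038,-0.016,0],"delta_rot":[0,0,0]}])

```text
time: 22.92
position: [492.6, 95.1, 157.1]
tcp_rot: [0.748, 0.664, -0.002, -0.002]
contact_force: [0.6, 0.7, -1.9]
grip_width: 0.318
grip_force: 30.0
```

play_rows(motion=[{"hand":1,"offset":[0.038,-0.016,0],"delta_rot":[0,0,0]},{"hand":1,"offset":[0.038,-0.016,0],"delta_rot":[0,0,0]},{"hand":1,"offset":[0.038,-0.016,0],"delta_rot":[0,0,0]},{"hand":1,"offset":[0.038,-0.016,0],"delta_rot":[0,0,0]},{"hand":1,"offset":[0.035,-0.0145,0],"delta_rot":[0,0,0]}])

```text
time: 23.33
position: [436.4, 290.3, 157.2]
tcp_rot: [0.747, 0.664, -0.002, -0.001]
contact_force: [1.1, -0.0, -1.6]
grip_width: 0.314
grip_force: 30.0
```

play_rows(motion=[{"hand":1,"offset":[0.02,-0.007,0],"delta_rot":[0,0,-1.8]},{"hand":1,"offset":[0,0,0],"delta_rot":[0,0,-1.9]},{"hand":1,"offset":[0,0,0],"delta_rot":[0,0,0]},{"hand":1,"offset":[0,0,0],"delta_rot":[0,0,0]}])

```text
time: 23.67
position: [433.1, 309.0, 157.7]
tcp_rot: [0.726, 0.688, -0.002, -0.0]
contact_force: [0.3, 0.4, -1.6]
grip_width: 0.314
grip_force: 30.0
```

```bash
python3 - <<'E'
from h import *
rep();print(tool()[0]);cal=ctrl.get_calibration("wrist");im,d=ctrl.get_image("wrist")
np.savez("w7.npz",im=im,d=d,pose=cal["pose"],K=cal["K"],k1=cal["k1"])
cv2.imwrite("pics/w7.png",cv2.resize(im[:,:,::-1],(800,600),interpolation=cv2.INTER_CUBIC))
E
```

```text
t 23.67 gauge [-158.6  305.1  157.7] yaw -3.07 Fg [ 0.3  0.4 -1.6] T [ 0.02  0.   -0.01] q6 2.12 grip 26.7 30.0
[433.10841861 308.99976038 157.65206046]
```

View pics/w7.png

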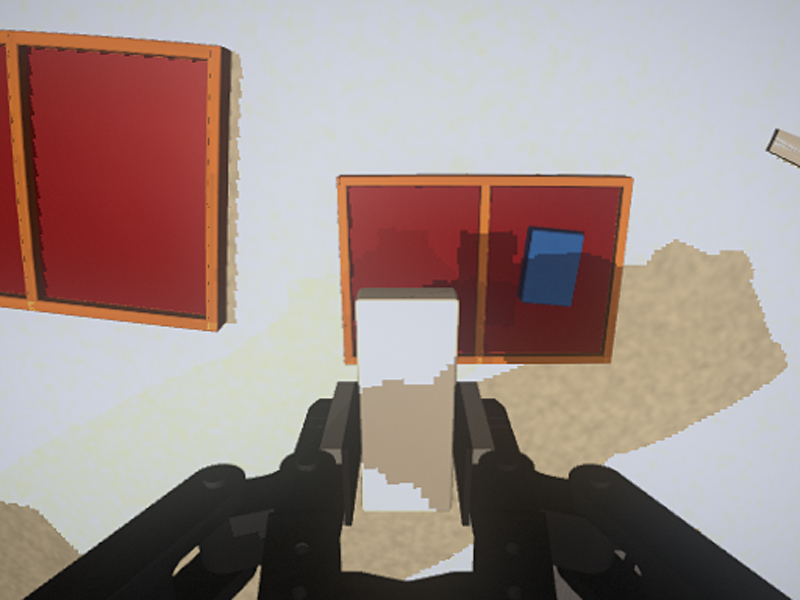

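The view shows the small case, with rim corners (339,178), (632,178), (612,362) and (346,362) and the blue block at (552,267). Its left compartment is empty, and the master is held level in the fingers. The larger case at left is the look-alike.

```bash
python3 - <<'E'
from h import *
w=np.load("w7.npz");cal=dict(pose=w["pose"],K=w["K"],k1=float(w["k1"]))
f=lambda u,v,z:px2w("wrist",[[(u+.5)*.64-.5,(v+.5)*.64-.5]],z,cal)[0]
P=[f(u,v,12)[:2] for u,v in((339,178),(632,178),(612,362),(346,362))]
for p in P: print(np.round(p,1))
P=np.array(P);c=P.mean(0);ex=(P[1]-P[0])+(P[2]-P[3]);ey=(P[0]-P[3])+(P[1]-P[2])
a=np.degrees(np.arctan2(ex[1],ex[0]));u=ex/np.hypot(*ex);print("c",c,"yaw",a,np.hypot(*ex)/2,np.hypot(*ey)/2)
s=c-37*u;print("slot",s,off(np.r_[s,60]))
for q in((485,186),(481,356)): print("divider",np.round((f(*q,12)[:2]-c)@u,1))
E
```

```text
[401.2 364. ]
[553.3 356.8]
[549.6 252. ]
[395.7 260.3]
c [474.97528698 308.26404246] yaw -2.8923132878781255 153.18263192216304 104.39924535379724
slot [438.02241996 310.13102372] [ 1.9  4.6 98.1]
divider -1.1
divider 0.7
```

play_rows(motion=[{"hand":1,"offset":[0.001,0.004,0.035],"delta_rot":[0,0,0]},{"hand":1,"offset":[0,0,0.035],"delta_rot":[0,0,0]},{"hand":1,"offset":[0,0,0.03],"delta_rot":[0,0,0]},{"hand":1,"offset":[0,0,0.015],"delta_rot":[0,0,0]},{"hand":1,"offset":[0,0,0.008],"delta_rot":[0,0,0]}])

```text
time: 24.13
position: [435.9, 307.6, 32.6]
tcp_rot: [0.727, 0.687, -0.004, -0.001]
contact_force: [0.3, 0.4, -1.6]
grip_width: 0.315
grip_force: 30.0
```

play_rows(motion=[{"hand":1,"offset":[0,0,0.002],"delta_rot":[0,0,0]},{"hand":1,"offset":[0,0,0],"delta_rot":[0,0,0]},{"hand":1,"offset":[0,0,0],"delta_rot":[0,0,0]}])

```text
time: 24.38
position: [439.8, 310.5, 36.6]
tcp_rot: [0.726, 0.688, 0.001, 0.0]
contact_force: [0.8, -0.7, -1.1]
grip_width: 0.317
grip_force: 30.0
```

```bash
python3 - <<'E'
from h import *
rep();print(tool()[0]);print(off([437,310,20.3]))
E
```

```text
t 24.38 gauge [-152.1  307.4   36.6] yaw -3.11 Fg [ 0.9 -0.6 -1.1] T [ 0.01 -0.04 -0.01] q6 2.12 grip 27.0 30.0
[439.799207   310.54067798  36.5852944 ]
[-0.7 -2.8 16.3]
```

play_rows(motion=[{"hand":1,"offset":[0,-0.002,0.005],"delta_rot":[0,0,0]},{"hand":1,"offset":[0,0,0.004],"delta_rot":[0,0,0]},{"hand":1,"offset":[0,0,0.003],"delta_rot":[0,0,0]},{"hand":1,"offset":[0,0,0],"delta_rot":[0,0,0]},{"hand":1,"offset":[0,0,0],"delta_rot":[0,0,0]}])

```text
time: 24.8
position: [436.2, 310.3, 22.8]
tcp_rot: [0.726, 0.688, -0.0, -0.0]
contact_force: [-0.2, 0.8, -0.3]
grip_width: 0.312
grip_force: 30.0
```

```bash
python3 - <<'E'
from h import *
rep();print(tool()[0])
E
```

```text
t 24.8 gauge [-155.7  306.8   22.8] yaw -3.05 Fg [-0.3  0.8 -0.3] T [-0.01 -0.02  0.01] q6 2.12 grip 26.6 30.0
[436.20374306 310.34953576  22.79974178]
```

play_rows(motion=[{"hand":1,"offset":[0,0,0.001],"delta_rot":[0,0,0]},{"hand":1,"offset":[0,0,0],"delta_rot":[0,0,0]},{"hand":1,"offset":[0,0,0],"delta_rot":[0,0,0]}])

```text
time: 25.05
position: [436.5, 310.4, 22.0]
tcp_rot: [0.726, 0.688, 0.0, 0.0]
contact_force: [-0.2, -0.2, -1.9]
grip_width: 0.314
grip_force: 30.0
```

play_rows(motion=[{"hand":1,"offset":[0,0,0.0007],"delta_rot":[0,0,0]},{"hand":1,"offset":[0,0,0],"delta_rot":[0,0,0]},{"hand":1,"offset":[0,0,0],"delta_rot":[0,0,0]}])

```text
time: 25.3
position: [436.4, 310.4, 21.3]
tcp_rot: [0.726, 0.688, -0.0, -0.0]
contact_force: [-0.6, 0.4, -1.9]
grip_width: 0.314
grip_force: 30.0
```

play_rows(motion=[{"hand":1,"offset":[0,0,0.0007],"delta_rot":[0,0,0]},{"hand":1,"offset":[0,0,0],"delta_rot":[0,0,0]},{"hand":1,"offset":[0,0,0],"delta_rot":[0,0,0]}])

```text
time: 25.55
position: [436.4, 310.4, 20.5]
tcp_rot: [0.726, 0.688, -0.0, -0.0]
contact_force: [0.6, -0.5, -1.4]
grip_width: 0.313
grip_force: 30.0
```

play_rows(motion=[{"hand":1,"offset":[0,0,0.0007],"delta_rot":[0,0,0]},{"hand":1,"offset":[0,0,0],"delta_rot":[0,0,0]},{"hand":1,"offset":[0,0,0],"delta_rot":[0,0,0]}])

```text
time: 25.8
position: [436.5, 310.4, 20.3]
tcp_rot: [0.726, 0.688, 0.0, 0.0]
contact_force: [-1.5, -0.9, 2.1]
grip_width: 0.317
grip_force: 30.4
```

play_rows(motion=[{"hand":1,"offset":[0,0,0.0007],"delta_rot":[0,0,0]},{"hand":1,"offset":[0,0,0],"delta_rot":[0,0,0]},{"hand":1,"offset":[0,0,0],"delta_rot":[0,0,0]}])

```text
time: 26.05
position: [436.5, 310.4, 20.3]
tcp_rot: [0.726, 0.688, 0.0, 0.0]
contact_force: [-3.4, -1.8, 6.2]
grip_width: 0.315
grip_force: 30.8
```

play_rows(motion=[{"hand":1,"offset":[0,0,0.0007],"delta_rot":[0,0,0]},{"hand":1,"offset":[0,0,0],"delta_rot":[0,0,0]},{"hand":1,"offset":[0,0,0],"delta_rot":[0,0,0]}])

```text
time: 26.3
position: [436.5, 310.4, 20.3]
tcp_rot: [0.726, 0.688, 0.0, 0.0]
contact_force: [-2.9, -2.0, 7.9]
grip_width: 0.316
grip_force: 31.1
```

On the felt at TCP 20.3, as predicted. I'll ease the press, open a little and rise.

play_rows(motion=[{"hand":1,"offset":[0,0,-0.0014],"delta_rot":[0,0,0]},{"hand":1,"offset":[0,0,0],"delta_rot":[0,0,0]},{"hand":0.12,"offset":[0,0,0],"delta_rot":[0,0,0]},{"hand":0.12,"offset":[0,0,0],"delta_rot":[0,0,0]},{"hand":0.12,"offset":[0,0,0],"delta_rot":[0,0,0]}])

```text
time: 26.72
position: [436.4, 310.4, 19.6]
tcp_rot: [0.726, 0.688, -0.0, -0.0]
contact_force: [-0.3, -0.4, -0.1]
grip_width: 0.437
grip_force: 0.0
```

play_rows(motion=[{"hand":0.12,"offset":[0,0,-0.003],"delta_rot":[0,0,0]},{"hand":0.12,"offset":[0,0,-0.01],"delta_rot":[0,0,0]},{"hand":0.12,"offset":[0,0,-0.03],"delta_rot":[0,0,0]},{"hand":0.12,"offset":[0,0,-0.04],"delta_rot":[0,0,0]},{"hand":0.12,"offset":[0.035,0,-0.02],"delta_rot":[0,0,0]}])

```text
time: 27.13
position: [440.0, 342.3, 128.1]
tcp_rot: [0.728, 0.686, 0.001, 0.002]
contact_force: [1.0, 2.0, 1.7]
grip_width: 0.438
grip_force: 0.0
```

play_rows(motion=[{"hand":0,"offset":[0.035,0,-0.03],"delta_rot":[0,0,0]},{"hand":0,"offset":[0.03,0,-0.02],"delta_rot":[0,0,0]},{"hand":0,"offset":[0,0,0],"delta_rot":[0,0,0]},{"hand":0,"offset":[0,0,0],"delta_rot":[0,0,0]}])

```text
time: 27.47
position: [442.5, 408.9, 172.6]
tcp_rot: [0.725, 0.689, 0.002, 0.0]
contact_force: [-0.3, -0.3, -0.8]
grip_width: 0.504
grip_force: 0.0
```

```bash
python3 - <<'E'
from h import *
rep();print(tool()[0])
a,_=ctrl.get_image("wrist")
t,_=ctrl.get_image("top")
z=cv2.resize(t[140:290,120:310],(506,400),interpolation=cv2.INTER_CUBIC)
b=cv2.resize(a,(400,300)); z=cv2.resize(z,(400,300))
cv2.imwrite("pics/end.png",np.hstack([b,z])[:,:,::-1])
for n,z in(("master",19),("blue_master",19)):
    for r in ctrl.masks_of(n,"wrist")[:0]: pass
for r in ctrl.masks_of("master","top")[:2]: print(r["score"],rect(r["region"],19,"top"))
E
```

```text
t 27.47 gauge [-160.9  405.4  172.6] yaw -2.93 Fg [-0.3 -0.4 -0.8] T [-0.05 -0.04 -0.04] q6 2.26 grip 42.8 0.0
[442.53125639 408.86778668 172.61577265]
0.67 (array([554.47546 , -27.213505], dtype=float32), [np.float32(45.52205), np.float32(51.14044)], np.float32(172.76405))
0.51 (array([436.24103, 308.76868], dtype=float32), [np.float32(27.546469), np.float32(69.839134)], np.float32(90.78492))
```

View pics/end.png

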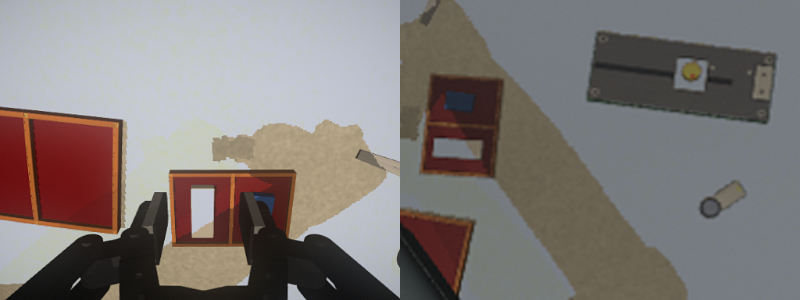

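The master lies flat in the empty compartment (left (202,213), right (457,148)). The jaw is still at its setting, about 70 mm from the anvil (right (690,73) and (763,82)), and nothing else has moved. Handing in.

```bash
python3 -c "
from plant import ctrl
print(ctrl.finish_job())"
```

```text
the job is handed in; nothing more can be done
None
```

I set the gauge to the white master with the screw seated firm (about 0.25 N m), laid the master flat in the empty compartment of its case, and handed the job in at about 27.5 s. One slip: on the first try at picking the master up, the fingers closed just above it and pressed its top with about 5 N, and afterwards the master, jaw and pins looked unmoved.

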